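Sort blue and red vials and markers into their kit trays

ROBOT

A 7-joint arm with a two-finger parallel gripper is mounted at the origin on a cart in front of the work surface, level with it; the furniture and walls round the work are solid. World frame = base frame: x ahead of the robot, y to its left, z up, the work surface at z = 0. Lengths are in m, angles in rad, forces in N, time in s.
With the tool pointing down it reaches from about 0.4 to 0.85 m from the base axis. Payload 4.5 kg.
Tool frame: the origin (TCP) lies midway between the tips of the shut fingers; the grasp point (between the pads) lies behind it (r.grip_point_offset is the z of the grasp point in the tool frame, in m); z points along the fingers, y is the line along which they close (so a half turn about z gives the same grasp; the last joint's range is limited). The gripper opens to 88 mm and grips with 3 to 60 N. Pads are 18 mm wide; open, the fingers measure 123 mm over their backs; the gripper's body (75 mm by 187 mm) begins 45 mm behind the grasp point.
Start: joints at [1.21, 0.689, -0.195, 1.565, 0.157, 0.902, -0.215], TCP at [0.24, -0.577, 0.213] pointing down, gripper open.
Joint ranges: [-3.01, 3.01], [-0.46, 2.08], [-1.47, 1.51], [0.13, 2.56], [-1, 4.14], [0.04, 2.09], [-2.66, 2.66]. Speed limits (rad/s): [2.57, 2.57, 3.14, 3.14, 3.14, 3.14, 3.14].

INTERFACE

Orientations are given as a unit quaternion [x, y, z, w].
In Python, from plant import r, optics, workorder gives the robot as it stands.
- The arm moves only by the shell command python3 -m creep 'ROWS' [FORCE]. ROWS is JSON, a list of rows, each an object of numbers: "grip": the gripper command: -1 is shut, 1 is fully open, values between are in proportion; "tx", "ty", "tz": the shift along the tool's x, y, z in cm; "spin": the turn about the tool's z in degrees. In form: [{"grip": .., "tx": .., "ty": .., "tz": .., "spin": ..}, ...]. A call has 1 to 8 rows; each row shifts and turns the commanded pose from where the row before left it, along the tool's axes as they then stand; what a row does not reach is not made up. A row lasts 1/12 s, in which the tool goes at most 41.7 mm and 7.16 degrees, less where a joint would pass 70% of its speed; a pose out of reach is approached as far as the arm can. A call with a gripper value outside its range is refused whole. The fingers move at their own pace and stop on an object; FORCE is the grip in N (left out, the last holds). Time passes only in rows, so rows that do not move let the fingers close. It gives the time, the measured TCP pose, the force, the opening and the grip force at its end, in the units of the state.
- r.get_state(): the state, without advancing time (a new reading comes with each control period).
- optics.snapshot(name): name is "scene" or "top"; returns (picture, depth): 384x512x3 uint8, red, green, blue; 384x512 float32, m along the optical axis (not along the pixel's ray), 0 where there is no reading.
- optics.get_calibration(name): a dict with "fx", "fy", "cx", "cy" (pixels), "extrinsics" (4x4, takes a point from world to camera coordinates). Camera axes: x right, y down, z forward; pixel columns grow to the right and rows downward; lengths in m; the calibration is good to about 2 mm. A picture is of the moment at which its call begins. get_calibration takes no time and is no camera call.
- workorder.finish_job(): hands the job in; it is judged then, once.
The state is a dict: "clock": time; "q": joint angles; "qd": joint speeds; "joint_torque": joint torques, N m; "tool_pos": TCP position; "eef_rot": TCP orientation; "contact_force": force on the tool from outside, world axes, zero at the start; "moment": the same for the moment, N m; "opening": opening from 0.0 (shut) to 1.0 (fully open); "finger_force": force on a finger pad.
Only numpy, scipy, OpenCV 4.12 (cv2) and the standard library are available. Lean on these libraries where they do the work, as an engineer would, in place of code of your own. Each camera call takes 0.05 s, during which the arm holds its last target. There are 200 camera calls.

TASK

Make up the two practical kits: sort the loose blue and red pieces lying between and behind the two trays by colour, so that the blue tray gets the blue-capped vial and the blue marker, and the red tray gets the red-capped vial and the red marker. In each tray the vial stands upright in the square pocket and the marker lies flat in the long pocket. Do not tip a vial over on the way, and leave the amber black-capped vial and the black marker where they are.

Things in the scene. Friction and masses are not known exactly. Their poses are not given: they have to be found in the camera images.
- kit_blue: Blue moulded kit tray, fixed, 140 (x) by 170 (y) by 10 mm high. Origin: centre of its underside; z up, y along its long side. Two pockets, both 6 mm deep, with a white flat floor 4 mm over the bench: a long pen pocket, 46 (x) by 158 (y) mm, centred at x = -0.042, y = 0 in the tray's frame (the robot's side), and a square vial pocket, 46 by 46 mm, centred at x = +0.043, y = 0.
- kit_red: Red moulded kit tray, fixed, 140 (x) by 170 (y) by 10 mm high. Origin: centre of its underside; z up, y along its long side. Two pockets, both 6 mm deep, with a white flat floor 4 mm over the bench: a long pen pocket, 46 (x) by 158 (y) mm, centred at x = -0.042, y = 0 in the tray's frame (the robot's side), and a square vial pocket, 46 by 46 mm, centred at x = +0.043, y = 0.
- blue_vial: Clear glass, blue-capped screw-cap vial, 25 mm diameter, 53 mm tall, 30 g, standing upright, to be sorted. Origin: centre of its base; z up its axis.
- red_vial: Clear glass, pink contents, red-capped screw-cap vial, 25 mm diameter, 51 mm tall, 30 g, standing upright, to be sorted. Origin: centre of its base; z up its axis.
- blue_marker: Blue and white felt marker, 136 mm long, 17 mm wide, 17 to 20 mm high, 14 g, lying flat on the bench, to be sorted. Origin: midpoint of its length and width, on its underside, where it balances; y runs along the barrel.
- red_marker: Red and white felt marker, 136 mm long, 17 mm wide, 17 to 20 mm high, 14 g, lying flat on the bench, to be sorted. Origin: midpoint of its length and width, on its underside, where it balances; y runs along the barrel.
- amber_vial: Amber glass, black-capped screw-cap vial, 25 mm diameter, 59 mm tall, 30 g, standing upright, not part of either kit: stays. Origin: centre of its base; z up its axis.
- black_marker: Black and white felt marker, 136 mm long, 17 mm wide, 17 to 20 mm high, 14 g, lying flat on the bench, not part of either kit: stays. Origin: midpoint of its length and width, on its underside, where it balances; y runs along the barrel.
Things that resemble listed ones, but are neither listed nor needed, are in the scene too. Several things have the shape of the kit_red; the one meant has the colours described above.

How it is judged:
By the outcome, as a careful person would: the job done as asked, in the order asked, and still so for the second after the job is handed in, with the robot touching nothing.
It also fails if it takes over 99 s, if anything falls off the work surface, if the arm or the gripper's body presses on something with over 40 N, if the wrist force passes 120 N, or if a joint passes its speed limit or range.

## Working session

There is one attempt and no reset: what is moved stays moved. The work goes in short steps, Python scripts to look and compute and a shell command to move; the robot and the scene stay as the last step left them, time stands still between calls to the robot, and variables do not carry over. Pictures are saved under pics/ and viewed, at most 14 in all, crops included, and the job is handed in when it is done.

```bash
ls; mkdir -p pics
cat > h.py <<'E'
import numpy as np, cv2
from plant import r, optics, workorder
def snap(n,f=None):
    p,d=optics.snapshot(n)
    if f: cv2.imwrite('pics/'+f,cv2.cvtColor(p,cv2.COLOR_RGB2BGR))
    return p,d
def world(n,uv,d):
    "world points from pixels uv (N,2) and depths"
    c=optics.get_calibration(n);E=np.array(c['extrinsics']);uv=np.atleast_2d(uv);d=np.atleast_1d(d)
    P=np.c_[(uv[:,0]-c['cx'])/c['fx']*d,(uv[:,1]-c['cy'])/c['fy']*d,d]
    return (P-E[:3,3])@E[:3,:3]
def onplane(n,uv,z):
    a=world(n,uv,np.full(len(np.atleast_2d(uv)),.1));b=world(n,uv,np.full(len(np.atleast_2d(uv)),1.))
    t=(z-a[:,2])/(b[:,2]-a[:,2]);return a+(b-a)*t[:,None]
def cloud(n,d):
    v,u=np.mgrid[:384,:512];return world(n,np.c_[u.ravel(),v.ravel()].astype(float),d.ravel()).reshape(384,512,3)
E
python3 - <<'E'
from h import *
for n in('scene','top'):
    p,d=snap(n,n+'1.png');c=optics.get_calibration(n);print(n,c['fx'],np.linalg.inv(c['extrinsics']).round(3).tolist(),d.min(),d.max())
    np.savez(n+'1.npz',p=p,d=d)
s=r.get_state();print(s['clock'],s['tool_pos'],s['eef_rot'],r.grip_point_offset)
E
```

```text
pics
scene 474.8117866927077 [[0.633, -0.54, 0.555, -0.42], [-0.774, -0.442, 0.453, -0.708], [0.001, -0.717, -0.697, 1.262], [0.0, 0.0, 0.0, 1.0]] 0.0 2.7731245
top 393.2990992158336 [[-0.012, -0.998, 0.065, 0.507], [-1.0, 0.011, -0.013, 0.086], [0.012, -0.065, -0.998, 1.28], [0.0, 0.0, 0.0, 1.0]] 0.0 2.0859778
0.1 [ 0.24013319 -0.57638186  0.21188497] [ 9.80567560e-01  1.96179996e-01 -2.08550551e-04 -7.91069337e-04] -0.0187
```

View pics/scene1.png

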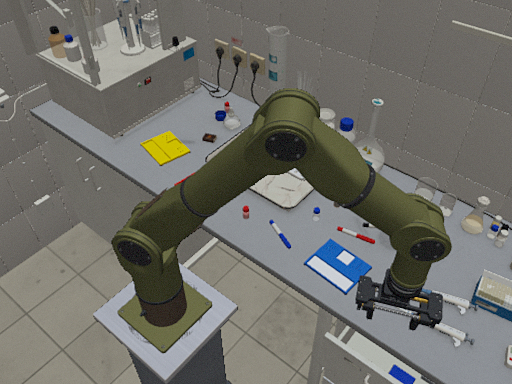

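View pics/top1.png

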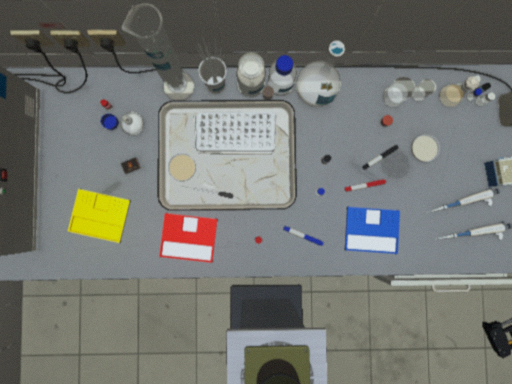

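The top view shows the red tray at (189,238) and the blue tray at (372,230). The red vial is at (258,240), the blue marker at (303,236), the blue vial at (321,191), the red marker at (365,185), the amber vial at (326,158) and the black marker at (380,157). The yellow tray is a distractor.

```bash
cat > m.py <<'E'
from h import *
def masks(p):
    h=cv2.cvtColor(p,cv2.COLOR_RGB2HSV);H,S,V=[h[...,i].astype(int) for i in range(3)]
    return {'blue':(abs(H-114)<14)&(S>140)&(V>60),'red':((H<8)|(H>172))&(S>140)&(V>60)}
def blobs(n,p,d,box,amin=8):
    C=cloud(n,d)
    for k,m in masks(p).items():
        N,L,st,ce=cv2.connectedComponentsWithStats(m.astype(np.uint8),connectivity=8)
        for i in range(1,N):
            if st[i,4]<amin: continue
            P=C[L==i];P=P[np.abs(P).sum(1)>0]
            g=np.median(P,0)
            if not(box[0]<g[0]<box[1] and box[2]<g[1]<box[3]): continue
            q=np.argwhere(L==i)[:,::-1].astype(np.float32)
            rect=cv2.minAreaRect(onplane(n,q,np.median(P[:,2]))[:,:2].astype(np.float32)*1000)
            print(n,k,st[i,4],'px',ce[i].round(1),'med',g.round(3),'z10-95',np.percentile(P[:,2],[10,50,95]).round(3),'rect',np.round(rect[0],0),np.round(rect[1],0),round(rect[2],1))
E
python3 - <<'E'
from m import *
for n in('top','scene'):
    f=np.load(n+'1.npz');blobs(n,f['p'],f['d'],(.2,.75,-.5,.45))
p=np.load('top1.npz')['p'][130:270,150:420]
cv2.imwrite('pics/c1.png',cv2.resize(p,None,fx=2.9,fy=2.9,interpolation=cv2.INTER_CUBIC)[...,::-1])
E
```

```text
top blue 30 px [320.8 190.9] med [ 0.589 -0.144  0.053] z10-95 [0.05  0.053 0.056] rect [ 590. -143.] [19. 16.] 89.4
top blue 1229 px [372.6 223.9] med [ 0.48  -0.315  0.009] z10-95 [0.006 0.009 0.013] rect [ 464. -314.] [170. 138.] 85.2
top blue 17 px [286.4 228.4] med [ 0.473 -0.036  0.014] z10-95 [0.011 0.014 0.016] rect [472. -37.] [16. 10.] 89.3
top blue 73 px [313.6 239.8] med [ 0.434 -0.124  0.015] z10-95 [0.011 0.015 0.02 ] rect [ 435. -123.] [60. 12.] 66.2
top red 68 px [375.9 182.7] med [ 0.615 -0.329  0.015] z10-95 [0.011 0.015 0.02 ] rect [ 616. -330.] [12. 60.] 10.6
top red 18 px [347.5 188.5] med [ 0.598 -0.237  0.015] z10-95 [0.011 0.015 0.021] rect [ 598. -237.] [16. 10.] 89.4
top red 1248 px [188.7 231.5] med [0.464 0.28  0.01 ] z10-95 [0.007 0.01  0.014] rect [448. 279.] [170. 138.] 82.8
top red 28 px [258.2 239.5] med [0.44  0.056 0.05 ] z10-95 [0.047 0.05  0.054] rect [440.  56.] [15. 15.] 44.4
top red 8 px [198.5 260. ] med [0.375 0.246 0.008] z10-95 [0.007 0.008 0.01 ] rect [375. 246.] [22.  0.] 89.2
scene blue 32 px [316.5 210.3] med [ 0.586 -0.143  0.053] z10-95 [0.046 0.053 0.058] rect [ 587. -143.] [29. 17.] 34.6
scene blue 11 px [271.2 221.3] med [ 0.471 -0.032  0.016] z10-95 [0.013 0.016 0.022] rect [471. -33.] [14. 10.] 58.7
scene blue 65 px [284.7 240.4] med [ 0.431 -0.123  0.017] z10-95 [0.013 0.017 0.022] rect [ 431. -123.] [67. 14.] 67.6
scene blue 1123 px [340.3 262.8] med [ 0.475 -0.319  0.011] z10-95 [0.007 0.011 0.016] rect [ 462. -313.] [172. 143.] 85.4
scene red 31 px [245.4 208.5] med [0.437 0.055 0.052] z10-95 [0.044 0.052 0.055] rect [436.  54.] [24. 18.] 40.3
scene red 15 px [339.7 228.5] med [ 0.595 -0.238  0.014] z10-95 [0.011 0.014 0.021] rect [ 597. -238.] [14. 14.] 32.5
scene red 76 px [365.3 238.4] med [ 0.613 -0.331  0.015] z10-95 [0.01  0.015 0.023] rect [ 613. -329.] [18. 63.] 9.7
```

View pics/c1.png

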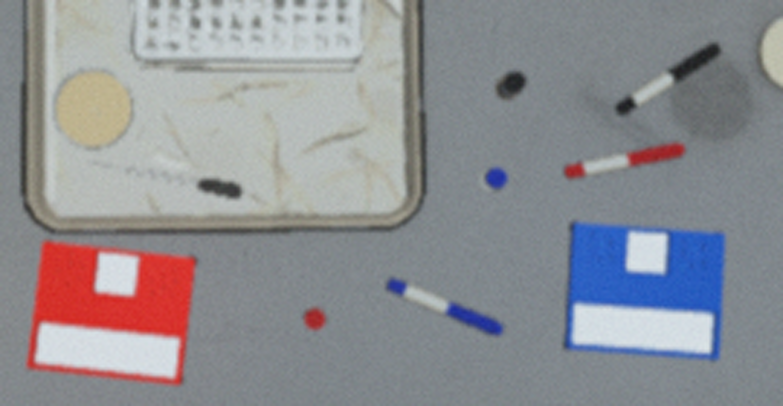

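```bash
cat > go.py <<'E'
import sys
from h import *
from scipy.spatial.transform import Rotation as R
# usage: go.py x y z(mm TCP) [yaw deg]  -> total shift in present tool axes (cm), spin after it
s=r.get_state();M=R.from_quat(s['eef_rot']).as_matrix();p=np.array(s['tool_pos'])
yaw=np.degrees(np.arctan2(M[1,0],M[0,0]));t=np.array([float(a) for a in sys.argv[1:4]])/1000
d=M.T@(t-p)*100;print('t',round(s['clock'],1),'pos',(p*1000).round(1),'yaw',round(yaw,1),'tilt',round(np.degrees(np.arccos(-M[2,2])),1),'shift',d.round(2),'n',round(np.linalg.norm(d),1))
if len(sys.argv)>4: print('spin',round((yaw-float(sys.argv[4])+180)%360-180,1))
print('q',np.round(s['q'],2),'F',np.round(s['contact_force'],1),'open',round(s['opening'],3),'ff',np.round(s['finger_force'],1))
E
python3 go.py 608 -292 120 100
```

```text
t 0.1 pos [ 240.1 -576.4  211.9] yaw 22.6 tilt 0.1 shift [ 44.9  -12.08   9.2 ] n 47.4
spin -77.4
q [ 1.21  0.69 -0.19  1.57  0.16  0.9  -0.22] F [-0.  -0.4  0.1] open 1.0 ff 0.0
```

```bash
python3 -m creep '[{"grip":0.2,"tx":3.7,"ty":-1,"tz":0,"spin":0},{"grip":0.2,"tx":3.7,"ty":-1,"tz":0,"spin":0},{"grip":0.2,"tx":3.7,"ty":-1,"tz":0,"spin":0},{"grip":0.2,"tx":3.7,"ty":-1,"tz":0,"spin":0},{"grip":0.2,"tx":3.7,"ty":-1,"tz":0.5,"spin":0},{"grip":0.2,"tx":3.7,"ty":-1,"tz":0.5,"spin":0},{"grip":0.2,"tx":3.7,"ty":-1,"tz":1,"spin":0},{"grip":0.2,"tx":3.7,"ty":-1,"tz":1,"spin":0}]' 25; python3 go.py 608 -292 100 100
```

```text
clock: 0.77
tool_pos: [0.4841, -0.3879, 0.1823]
eef_rot: [0.981, 0.196, -0.0, 0.0]
contact_force: [-1.0, 0.2, 0.3]
opening: 0.597
finger_force: 0.0
t 0.8 pos [ 484.1 -387.9  182.3] yaw 22.6 tilt 0.0 shift [15.13 -4.09  8.23] n 17.7
spin -77.4
q [ 0.69  0.72 -0.16  1.61  0.14  0.82 -0.7 ] F [-1.   0.2  0.3] open 0.597 ff 0.0
```

```bash
python3 -m creep '[{"grip":0.2,"tx":3,"ty":-0.8,"tz":1.6,"spin":0},{"grip":0.2,"tx":3,"ty":-0.8,"tz":1.6,"spin":0},{"grip":0.2,"tx":3,"ty":-0.8,"tz":1.6,"spin":0},{"grip":0.2,"tx":3,"ty":-0.8,"tz":1.6,"spin":0},{"grip":0.2,"tx":3,"ty":-0.8,"tz":1.6,"spin":0},{"grip":0.2,"tx":0,"ty":0,"tz":0,"spin":-7},{"grip":0.2,"tx":0,"ty":0,"tz":0,"spin":-7},{"grip":0.2,"tx":0,"ty":0,"tz":0,"spin":-7}]' && python3 -m creep '[{"grip":0.2,"spin":-7},{"grip":0.2,"spin":-7},{"grip":0.2,"spin":-7},{"grip":0.2,"spin":-7},{"grip":0.2,"spin":-7},{"grip":0.2,"spin":-7},{"grip":0.2,"spin":-7},{"grip":0.2,"spin":-7}]'; python3 go.py 607.6 -292.4 5 100.4
python3 - <<'E'
from h import *
p,d=snap('scene');cv2.imwrite('pics/s2.png',cv2.resize(p[180:300,200:400],None,fx=4,fy=4,interpolation=cv2.INTER_CUBIC)[...,::-1])
E
```

```text
clock: 1.43
tool_pos: [0.606, -0.2934, 0.1014]
eef_rot: [0.927, 0.375, -0.001, -0.001]
contact_force: [0.4, -1.1, 0.2]
opening: 0.598
finger_force: 0.0
t 1.4 pos [ 606.  -293.4  101.4] yaw 44.1 tilt 0.1 shift [0.19 0.06 9.64] n 9.6
spin -56.3
q [ 0.5   0.89 -0.22  1.49  0.24  0.79 -0.62] F [ 0.4 -1.1  0.2] open 0.598 ff 0.0$[0]: bad value
```

View pics/s2.png

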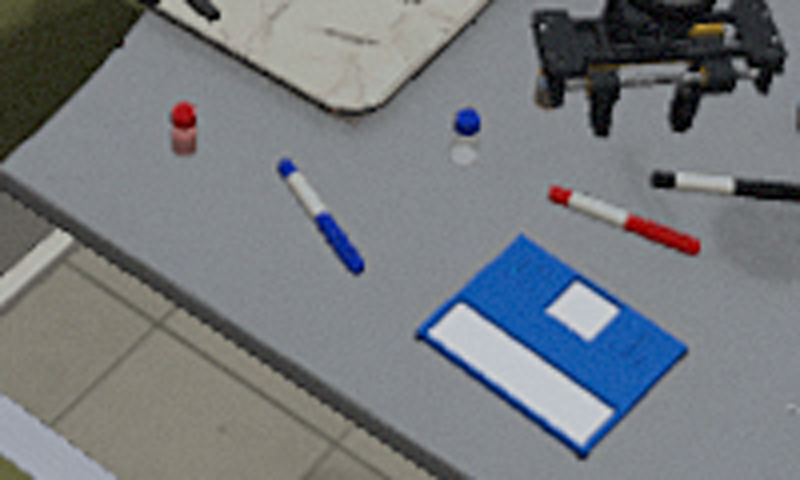

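The gripper hovers above the red marker, with nothing touched. Rows need every key, so I'm carrying on with the spin.

```bash
python3 -m creep '[{"grip":0.2,"tx":0,"ty":0,"tz":0,"spin":-7},{"grip":0.2,"tx":0,"ty":0,"tz":0,"spin":-7},{"grip":0.2,"tx":0,"ty":0,"tz":0,"spin":-7},{"grip":0.2,"tx":0,"ty":0,"tz":0,"spin":-7},{"grip":0.2,"tx":0,"ty":0,"tz":0,"spin":-7},{"grip":0.2,"tx":0,"ty":0,"tz":0,"spin":-7},{"grip":0.2,"tx":0,"ty":0,"tz":0,"spin":-7},{"grip":0.2,"tx":0,"ty":0,"tz":0,"spin":-7}]'; python3 go.py 607.6 -292.4 5 100.4
```

```text
clock: 2.15
tool_pos: [0.6055, -0.2947, 0.1023]
eef_rot: [0.644, 0.765, -0.0, -0.0]
contact_force: [0.1, -0.2, -0.8]
opening: 0.6
finger_force: 0.0
t 2.1 pos [ 605.5 -294.7  102.3] yaw 99.8 tilt 0.0 shift [0.19 0.26 9.73] n 9.7
spin -0.6
q [ 0.63  0.92 -0.48  1.49  0.51  0.86  0.14] F [ 0.1 -0.2 -0.8] open 0.6 ff 0.0
```

```bash
python3 -m creep '[{"grip":0.2,"tx":0.2,"ty":0.25,"tz":2.5,"spin":-0.6},{"grip":0.2,"tx":0,"ty":0,"tz":2.5,"spin":0},{"grip":0.2,"tx":0,"ty":0,"tz":2,"spin":0},{"grip":0.2,"tx":0,"ty":0,"tz":1.7,"spin":0},{"grip":0.2,"tx":0,"ty":0,"tz":1,"spin":0},{"grip":0.2,"tx":0,"ty":0,"tz":0,"spin":0},{"grip":0.2,"tx":0,"ty":0,"tz":0,"spin":0},{"grip":0.2,"tx":0,"ty":0,"tz":0,"spin":0}]';python3 go.py 607.6 -292.4 5 100.4
```

```text
clock: 2.82
tool_pos: [0.609, -0.2925, 0.0067]
eef_rot: [0.642, 0.767, 0.0, 0.001]
contact_force: [-0.2, -0.6, -0.0]
opening: 0.604
finger_force: 0.0
t 2.8 pos [ 609.  -292.5    6.7] yaw 100.2 tilt 0.1 shift [ 0.03 -0.13  0.17] n 0.2
spin -0.2
q [ 0.59  1.04 -0.42  1.51  0.58  0.71  0.09] F [-0.2 -0.6 -0. ] open 0.604 ff 0.0
```

```bash
python3 -m creep '[{"grip":0.2,"tx":0,"ty":-0.1,"tz":0.15,"spin":0},{"grip":-1,"tx":0,"ty":0,"tz":0,"spin":0},{"grip":-1,"tx":0,"ty":0,"tz":0,"spin":0},{"grip":-1,"tx":0,"ty":0,"tz":0,"spin":0},{"grip":-1,"tx":0,"ty":0,"tz":0,"spin":0},{"grip":-1,"tx":0,"ty":0,"tz":0,"spin":0},{"grip":-1,"tx":0,"ty":0,"tz":0,"spin":0},{"grip":-1,"tx":0,"ty":0,"tz":0,"spin":0}]' 15;python3 go.py 406.3 284.3 120 82.8
```

```text
clock: 3.48
tool_pos: [0.6072, -0.2924, 0.0042]
eef_rot: [0.641, 0.767, 0.0, 0.0]
contact_force: [-0.3, 0.1, 0.1]
opening: 0.098
finger_force: 0.0
t 3.5 pos [ 607.2 -292.4    4.2] yaw 100.2 tilt 0.0 shift [ 60.32  -9.53 -11.59] n 62.2
spin 17.4
q [ 0.59  1.05 -0.42  1.52  0.58  0.7   0.09] F [-0.3  0.1  0.1] open 0.098 ff 0.0
```

Run:
```python
from h import *
p,d=snap('scene');cv2.imwrite('pics/s3.png',cv2.resize(p[190:290,310:470],None,fx=5,fy=5,interpolation=cv2.INTER_CUBIC)[...,::-1])
p,d=snap('top');cv2.imwrite('pics/t3.png',cv2.resize(p[130:230,310:440],None,fx=6,fy=6,interpolation=cv2.INTER_CUBIC)[...,::-1])
s=r.get_state();print(s['opening'],s['finger_force'])
```

```text
0.01080365493437307 0.0
```

View pics/s3.png

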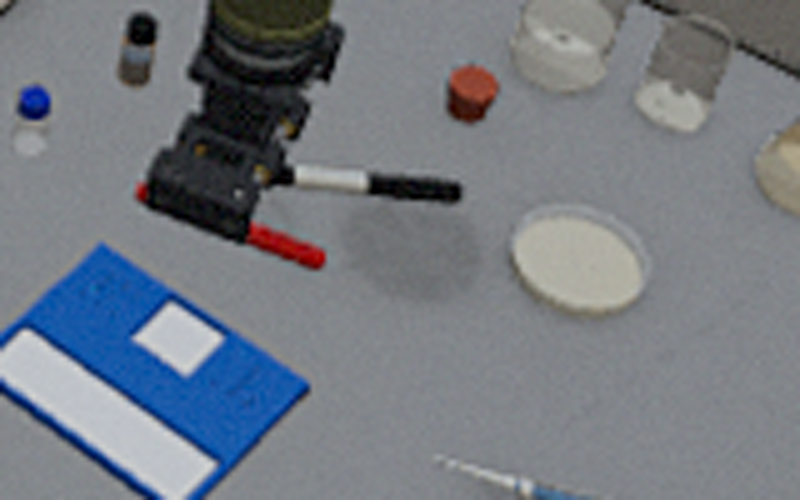

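The fingers shut fully, so the grasp missed. The red marker, at (140,190) to (320,258), still lies under the gripper. I'll measure where it is.

Run:
```python
from m import *
for n in('top','scene'):
    p,d=snap(n);blobs(n,p,d,(.5,.75,-.45,-.15),4)
```

```text
top red 19 px [347.6 188.6] med [ 0.597 -0.238  0.015] z10-95 [0.012 0.015 0.019] rect [ 598. -237.] [16. 10.] 89.4
scene red 5 px [338.  228.2] med [ 0.592 -0.233  0.016] z10-95 [0.009 0.016 0.119] rect [ 593. -233.] [10.  5.] 12.9
scene red 65 px [366.6 238.9] med [ 0.613 -0.333  0.016] z10-95 [0.009 0.016 0.022] rect [ 614. -334.] [18. 52.] 9.9
```

View pics/t3.png

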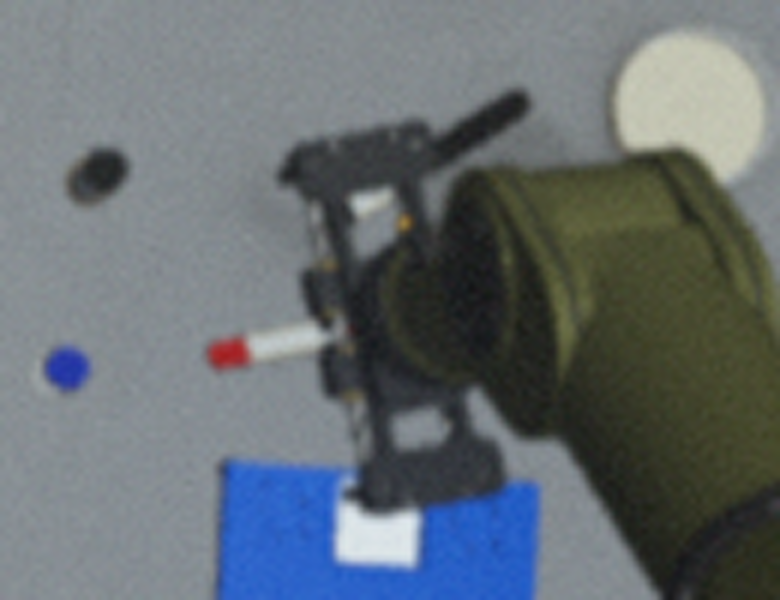

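```bash
python3 -m creep '[{"grip":-1,"tx":0,"ty":0,"tz":0,"spin":0},{"grip":-1,"tx":0,"ty":0,"tz":0,"spin":0},{"grip":-1,"tx":0,"ty":0,"tz":0,"spin":0},{"grip":-1,"tx":0,"ty":0,"tz":-1,"spin":0},{"grip":-1,"tx":0,"ty":0,"tz":-1,"spin":0},{"grip":-1,"tx":0,"ty":0,"tz":-1,"spin":0},{"grip":-1,"tx":0,"ty":0,"tz":-1,"spin":0},{"grip":-1,"tx":0,"ty":0,"tz":0,"spin":0}]' 15;python3 - <<'E'
from m import *
for n in('top','scene'):
    p,d=snap(n,n+'4.png');blobs(n,p,d,(.5,.75,-.45,-.15),4)
E
```

```text
clock: 4.35
tool_pos: [0.6091, -0.293, 0.0474]
eef_rot: [0.641, 0.767, 0.001, 0.002]
contact_force: [-0.6, -1.0, -0.3]
opening: 0.004
finger_force: 0.0
top blue 4 px [373.  209.2] med [ 0.53  -0.318  0.009] z10-95 [0.002 0.009 0.145] rect [ 530. -319.] [7. 3.] 89.3
top red 19 px [347.6 188.6] med [ 0.597 -0.235  0.015] z10-95 [0.013 0.015 0.144] rect [ 598. -237.] [16. 10.] 89.4
scene red 15 px [339.7 228.5] med [ 0.594 -0.237  0.016] z10-95 [0.013 0.016 0.019] rect [ 596. -239.] [14. 14.] 32.5
scene red 76 px [365.3 238.4] med [ 0.613 -0.329  0.016] z10-95 [0.009 0.016 0.021] rect [ 613. -329.] [18. 63.] 9.7
```

Run:
```python
from h import *
p,d=snap('scene');C=cloud('scene',d)
m=(np.hypot(C[...,0]-.609,C[...,1]+.293)<.13)&(C[...,2]>.026)&(C[...,2]<.2)
P=C[m];print(len(P))
for a,b in zip(np.arange(.026,.15,.01),np.arange(.036,.16,.01)):
    q=P[(P[:,2]>=a)&(P[:,2]<b)]
    if len(q):print(round(a,3),len(q),np.median(q,0).round(3),q.min(0).round(3),q.max(0).round(3))
cv2.imwrite('pics/s5.png',cv2.resize(p[170:250,320:420],None,fx=7,fy=7,interpolation=cv2.INTER_CUBIC)[...,::-1])
c=optics.get_calibration('scene');E=np.array(c['extrinsics'])
for z in(.0474,0.066,.1):
    q=E[:3,:3]@[.609,-.293,z]+E[:3,3];print(z,(c['fx']*q[0]/q[2]+c['cx']-320)*7,(c['fy']*q[1]/q[2]+c['cy']-170)*7)
```

```text
646
0.026 1 [ 0.595 -0.242  0.026] [ 0.595 -0.242  0.026] [ 0.595 -0.242  0.026]
0.136 57 [ 0.527 -0.305  0.142] [ 0.517 -0.336  0.137] [ 0.692 -0.27   0.146]
0.146 92 [ 0.577 -0.306  0.151] [ 0.517 -0.336  0.146] [ 0.697 -0.251  0.156]
0.0474 258.1599191942639 404.7271095165332
0.066 263.722251527262 379.1486559318456
0.1 274.1276008447047 331.29952923192934
```

View pics/s5.png

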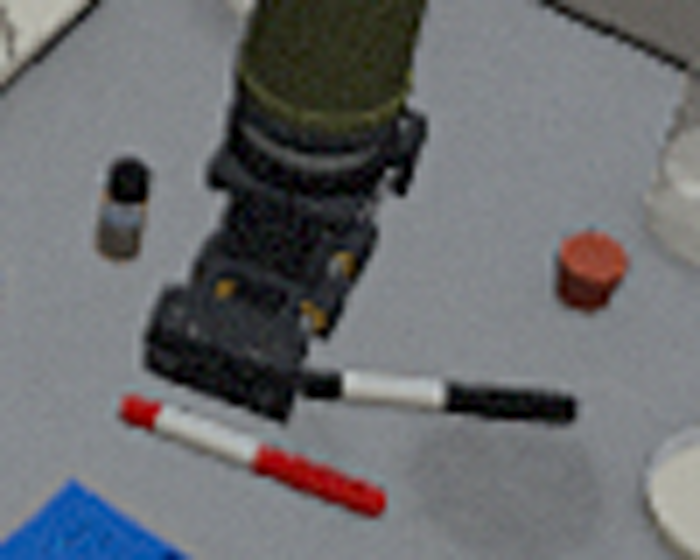

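```bash
python3 - <<'E'
from h import *
c=optics.get_calibration('scene');E=np.array(c['extrinsics'])
for z in(.09,.102,.115,.128,.14):
  for x,y in((.631,-.318),(.581,-.269)):
    q=E[:3,:3]@[x,y,z]+E[:3,3];print(z,(c['fx']*q[0]/q[2]+c['cx']-200)*4,(c['fy']*q[1]/q[2]+c['cy']-180)*4)
E
python3 go.py 607.6 -292.4 100
```

```text
0.09 674.7175432522511 156.36635465868608
0.09 592.1978916931882 163.261117443207
0.102 677.0515638467359 146.6047982502414
0.102 594.0985118430897 153.5016940611671
0.115 679.6083468418731 135.91158436422904
0.115 596.1806124672639 142.8103933736635
0.128 682.195023183787 125.0933477635549
0.128 598.2871442921225 131.9936418267522
0.14 684.6097128266294 114.99440981365387
0.14 600.2536936098702 121.89568122449498
t 4.5 pos [ 607.  -292.5   44.4] yaw 100.2 tilt 0.0 shift [-0.    0.06 -5.56] n 5.6
q [ 0.61  0.99 -0.45  1.51  0.55  0.77  0.11] F [ 0.8  0.6 -0.2] open 0.002 ff 0.0
```

Image measurements put the real fingertips and body about 22–25 mm above the reported TCP: tips at 0.124 against 0.102, body underside at 0.137 against 0.111. The fingers therefore shut above the marker without touching it. I'll open and go lower while watching the force.

```bash
python3 -m creep '[{"grip":0.2,"tx":0,"ty":0,"tz":0,"spin":0},{"grip":0.2,"tx":0,"ty":0,"tz":0,"spin":0},{"grip":0.2,"tx":0,"ty":0,"tz":0,"spin":0},{"grip":0.2,"tx":0,"ty":0,"tz":0,"spin":0},{"grip":0.2,"tx":0,"ty":0,"tz":0,"spin":0},{"grip":0.2,"tx":0,"ty":0,"tz":0,"spin":0},{"grip":0.2,"tx":0,"ty":0,"tz":0,"spin":0},{"grip":0.2,"tx":0,"ty":0,"tz":0,"spin":0}]' 15;
python3 -m creep '[{"grip":0.2,"tx":0,"ty":0,"tz":1.5,"spin":0},{"grip":0.2,"tx":0,"ty":0,"tz":1.5,"spin":0},{"grip":0.2,"tx":0,"ty":0,"tz":1.0,"spin":0},{"grip":0.2,"tx":0,"ty":0,"tz":0.5,"spin":0},{"grip":0.2,"tx":0,"ty":0,"tz":0.2,"spin":0},{"grip":0.2,"tx":0,"ty":0,"tz":0.2,"spin":0},{"grip":0.2,"tx":0,"ty":0,"tz":0,"spin":0},{"grip":0.2,"tx":0,"ty":0,"tz":0,"spin":0}]';python3 go.py 607.6 -292.4 -14
```

```text
clock: 5.17
tool_pos: [0.6071, -0.2924, 0.0441]
eef_rot: [0.641, 0.767, 0.0, 0.0]
contact_force: [0.4, -0.1, -0.1]
opening: 0.58
finger_force: 0.0
clock: 5.83
tool_pos: [0.6075, -0.2925, -0.0045]
eef_rot: [0.641, 0.767, 0.0, 0.0]
contact_force: [0.1, -0.2, -0.4]
opening: 0.6
finger_force: 0.0
t 5.8 pos [ 607.5 -292.5   -4.5] yaw 100.2 tilt 0.0 shift [0.01 0.02 0.95] n 0.9
q [ 0.59  1.06 -0.42  1.52  0.59  0.69  0.08] F [ 0.1 -0.2 -0.4] open 0.6 ff 0.0
```

```bash
python3 -m creep '[{"grip":0.2,"tx":0,"ty":0,"tz":0.3,"spin":0},{"grip":0.2,"tx":0,"ty":0,"tz":0.3,"spin":0},{"grip":0.2,"tx":0,"ty":0,"tz":0.3,"spin":0},{"grip":0.2,"tx":0,"ty":0,"tz":0,"spin":0},{"grip":0.2,"tx":0,"ty":0,"tz":0,"spin":0}]';
python3 -m creep '[{"grip":-1,"tx":0,"ty":0,"tz":0,"spin":0},{"grip":-1,"tx":0,"ty":0,"tz":0,"spin":0},{"grip":-1,"tx":0,"ty":0,"tz":0,"spin":0},{"grip":-1,"tx":0,"ty":0,"tz":0,"spin":0},{"grip":-1,"tx":0,"ty":0,"tz":0,"spin":0},{"grip":-1,"tx":0,"ty":0,"tz":0,"spin":0},{"grip":-1,"tx":0,"ty":0,"tz":0,"spin":0},{"grip":-1,"tx":0,"ty":0,"tz":0,"spin":0}]' 12;python3 go.py 607.6 -292.4 -14
```

```text
clock: 6.25
tool_pos: [0.6069, -0.2923, -0.0141]
eef_rot: [0.641, 0.767, -0.0, -0.0]
contact_force: [0.8, -0.8, -0.5]
opening: 0.6
finger_force: 0.0
clock: 6.92
tool_pos: [0.6072, -0.2925, -0.0138]
eef_rot: [0.641, 0.767, 0.0, 0.0]
contact_force: [-0.8, 1.2, -0.2]
opening: 0.186
finger_force: 12.0
t 6.9 pos [ 607.2 -292.5  -13.8] yaw 100.2 tilt 0.0 shift [-0.    0.04  0.02] n 0.0
q [ 0.59  1.07 -0.41  1.52  0.59  0.68  0.08] F [-0.8  1.2 -0.2] open 0.186 ff 12.0
```

Red marker gripped: opening 16.4 mm, 12 N. Now lifting and carrying it to the red tray.

```bash
python3 -m creep '[{"grip":-1,"tx":0,"ty":0,"tz":-1,"spin":0},{"grip":-1,"tx":0,"ty":0,"tz":-2,"spin":0},{"grip":-1,"tx":0,"ty":0,"tz":-3,"spin":0},{"grip":-1,"tx":0,"ty":0,"tz":-3,"spin":0},{"grip":-1,"tx":0,"ty":0,"tz":-3,"spin":0},{"grip":-1,"tx":0,"ty":0,"tz":-1,"spin":0},{"grip":-1,"tx":0,"ty":0,"tz":0,"spin":0},{"grip":-1,"tx":0,"ty":0,"tz":0,"spin":0}]';python3 go.py 406.3 284.3 110 82.8
python3 - <<'E'
from m import *
from math import *
for n in('top','scene'):
    p,d=snap(n);blobs(n,p,d,(.5,.75,-.45,-.15),6)
# white pockets of trays from top
p,d=np.load('top1.npz')['p'],0
h=cv2.cvtColor(p,cv2.COLOR_RGB2HSV);m=((h[...,1]<40)&(h[...,2]>190)).astype(np.uint8)
N,L,st,ce=cv2.connectedComponentsWithStats(m)
for i in range(1,N):
    if st[i,4]<80:continue
    q=np.argwhere(L==i)[:,::-1].astype(np.float32)
    w=onplane('top',q,.004)[:,:2].astype(np.float32)*1000
    if w[:,0].max()<560 and w[:,0].min()>350: print(np.round(cv2.minAreaRect(w)[0]),np.round(cv2.minAreaRect(w)[1]),cv2.minAreaRect(w)[2],w.mean(0))
E
```

```text
clock: 7.58
tool_pos: [0.6068, -0.2925, 0.1162]
eef_rot: [0.641, 0.767, -0.0, 0.0]
contact_force: [0.4, -0.8, -0.6]
opening: 0.188
finger_force: 12.0
t 7.6 pos [ 606.8 -292.5  116.2] yaw 100.2 tilt 0.0 shift [60.33 -9.5   0.59] n 61.1
spin 17.4
q [ 0.63  0.9  -0.49  1.48  0.5   0.89  0.15] F [ 0.4 -0.8 -0.6] open 0.188 ff 12.0
top red 24 px [359.2 185.9] med [ 0.596 -0.238  0.143] z10-95 [0.142 0.143 0.147] rect [ 596. -238.] [11. 19.] 13.3
scene red 6 px [342.2 202.8] med [ 0.551 -0.252  0.187] z10-95 [0.141 0.187 1.006] rect [ 552. -251.] [5. 9.] 89.2
scene red 68 px [372.5 214.1] med [ 0.61  -0.335  0.144] z10-95 [0.137 0.144 0.148] rect [ 609. -334.] [17. 54.] 10.8
[ 507. -318.] [40. 39.] 83.61611938476562 [ 506.77417 -318.3706 ]
[488. 275.] [42. 42.] 89.3079833984375 [489.28693 274.6421 ]
[ 460. -692.] [ 16. 104.] 8.579763412475586 [ 461.07373 -697.08636]
[ 422. -311.] [151.  40.] 85.31533813476562 [ 422.1077  -311.17618]
[405. 285.] [155.  43.] 82.96011352539062 [405.04028 284.9508 ]
```

```bash
python3 -m creep '[{"grip":-1,"tx":2,"ty":-0.3,"tz":0,"spin":0},{"grip":-1,"tx":3.5,"ty":-0.55,"tz":0,"spin":0},{"grip":-1,"tx":3.5,"ty":-0.55,"tz":0,"spin":0},{"grip":-1,"tx":3.5,"ty":-0.55,"tz":0,"spin":0},{"grip":-1,"tx":3.5,"ty":-0.55,"tz":0,"spin":0},{"grip":-1,"tx":3.5,"ty":-0.55,"tz":0,"spin":0},{"grip":-1,"tx":3.5,"ty":-0.55,"tz":0,"spin":0},{"grip":-1,"tx":3.5,"ty":-0.55,"tz":0,"spin":0}]'
python3 -m creep '[{"grip":-1,"tx":3.5,"ty":-0.55,"tz":0,"spin":0},{"grip":-1,"tx":3.5,"ty":-0.55,"tz":0,"spin":0},{"grip":-1,"tx":3.5,"ty":-0.55,"tz":0,"spin":0},{"grip":-1,"tx":3.5,"ty":-0.55,"tz":0,"spin":0},{"grip":-1,"tx":3.5,"ty":-0.55,"tz":0,"spin":0},{"grip":-1,"tx":3.5,"ty":-0.55,"tz":0,"spin":0},{"grip":-1,"tx":3.5,"ty":-0.55,"tz":0,"spin":0},{"grip":-1,"tx":3,"ty":-0.5,"tz":0,"spin":0}]'
python3 go.py 405.5 284.6 110 82.9
```

```text
clock: 8.35
tool_pos: [0.5172, -0.0377, 0.1146]
eef_rot: [0.641, 0.767, -0.001, -0.001]
contact_force: [0.3, 0.1, 0.1]
opening: 0.188
finger_force: 12.0
clock: 9.02
tool_pos: [0.4256, 0.2259, 0.1148]
eef_rot: [0.641, 0.768, -0.001, -0.001]
contact_force: [0.5, 0.4, -1.1]
opening: 0.187
finger_force: 12.0
t 9.0 pos [425.6 225.9 114.8] yaw 100.3 tilt 0.2 shift [ 6.14 -0.92  0.48] n 6.2
spin 17.4
q [-0.39  0.69 -0.31  2.07  0.46  0.45 -0.87] F [ 0.5  0.4 -1.1] open 0.187 ff 12.0
```

```bash
python3 -m creep '[{"grip":-1,"tx":3,"ty":-0.5,"tz":0,"spin":0},{"grip":-1,"tx":3.1,"ty":-0.4,"tz":0,"spin":0},{"grip":-1,"tx":0,"ty":0,"tz":0,"spin":6},{"grip":-1,"tx":0,"ty":0,"tz":0,"spin":6},{"grip":-1,"tx":0,"ty":0,"tz":0,"spin":5.4},{"grip":-1,"tx":0,"ty":0,"tz":3,"spin":0},{"grip":-1,"tx":0,"ty":0,"tz":3,"spin":0},{"grip":-1,"tx":0,"ty":0,"tz":0,"spin":0}]'
python3 go.py 405.5 284.6 -7.5 82.9
python3 - <<'E'
from m import *
for n in('top','scene'):
    p,d=snap(n,n+'6.png');blobs(n,p,d,(.3,.6,.15,.42),4)
E
```

```text
clock: 9.68
tool_pos: [0.4047, 0.2799, 0.0512]
eef_rot: [0.75, 0.662, -0.005, 0.0]
contact_force: [-0.4, 0.0, -0.4]
opening: 0.188
finger_force: 12.0
t 9.7 pos [404.7 279.9  51.2] yaw 82.9 tilt 0.6 shift [0.53 0.06 5.86] n 5.9
spin -0.0
q [-0.61  0.81 -0.15  2.08  0.38  0.3  -1.2 ] F [-0.4  0.  -0.4] open 0.188 ff 12.0
top red 314 px [169.6 225.5] med [0.494 0.343 0.01 ] z10-95 [0.006 0.01  0.181] rect [476. 331.] [60. 93.] 81.7
top red 588 px [205. 233.] med [0.461 0.224 0.01 ] z10-95 [0.006 0.01  0.014] rect [442. 232.] [ 75. 138.] 83.1
top red 100 px [180.4 236.8] med [0.449 0.301 0.011] z10-95 [0.007 0.011 0.184] rect [450. 303.] [35. 29.] 89.3
top red 63 px [198.  254.1] med [0.4   0.238 0.082] z10-95 [0.077 0.082 0.087] rect [400. 238.] [54. 11.] 80.6
top red 14 px [195.5 259.6] med [0.375 0.256 0.01 ] z10-95 [0.006 0.01  0.013] rect [376. 256.] [42.  3.] 83.0
scene red 647 px [206.7 187. ] med [0.456 0.246 0.013] z10-95 [0.007 0.013 0.084] rect [444. 278.] [175. 142.] 83.1
scene red 4 px [191.5 174.5] med [0.44  0.325 0.052] z10-95 [0.013 0.052 0.098] rect [441. 326.] [6. 4.] 45.1
```

```bash
python3 -m creep '[{"grip":-1,"tx":0.5,"ty":0.05,"tz":1,"spin":0},{"grip":-1,"tx":0,"ty":0,"tz":1.5,"spin":0},{"grip":-1,"tx":0,"ty":0,"tz":1,"spin":0},{"grip":-1,"tx":0,"ty":0,"tz":1,"spin":0},{"grip":-1,"tx":0,"ty":0,"tz":0.5,"spin":0},{"grip":-1,"tx":0,"ty":0,"tz":0,"spin":0},{"grip":-1,"tx":0,"ty":0,"tz":0,"spin":0}]'
python3 go.py 405.5 284.6 -7.5 82.9
```

```text
clock: 10.37
tool_pos: [0.4091, 0.2872, 0.0061]
eef_rot: [0.75, 0.661, -0.0, 0.0]
contact_force: [-0.0, -0.4, 0.5]
opening: 0.189
finger_force: 12.0
t 10.4 pos [409.1 287.2   6.1] yaw 82.8 tilt 0.0 shift [-0.3  -0.32  1.36] n 1.4
spin -0.1
q [-0.65  0.9  -0.09  2.07  0.4   0.19 -1.23] F [-0.  -0.4  0.5] open 0.189 ff 12.0
```

```bash
python3 -m creep '[{"grip":-1,"tx":-0.3,"ty":-0.3,"tz":0.4,"spin":0},{"grip":-1,"tx":0,"ty":0,"tz":0.4,"spin":0},{"grip":-1,"tx":0,"ty":0,"tz":0.3,"spin":0},{"grip":-1,"tx":0,"ty":0,"tz":0,"spin":0},{"grip":-1,"tx":0,"ty":0,"tz":0,"spin":0},{"grip":-1,"tx":0,"ty":0,"tz":0,"spin":0}]'
python3 go.py 405.5 284.6 -8 82.9
```

```text
clock: 10.87
tool_pos: [0.4058, 0.2847, -0.0049]
eef_rot: [0.75, 0.661, 0.0, 0.0]
contact_force: [-0.4, 0.9, -0.1]
opening: 0.185
finger_force: 12.0
t 10.9 pos [405.8 284.7  -4.9] yaw 82.8 tilt 0.0 shift [-0.02 -0.03  0.31] n 0.3
spin -0.1
q [-0.66  0.92 -0.07  2.09  0.41  0.15 -1.23] F [-0.4  0.9 -0.1] open 0.185 ff 12.0
```

```bash
python3 -m creep '[{"grip":-1,"tx":0,"ty":0,"tz":0.2,"spin":0},{"grip":-1,"tx":0,"ty":0,"tz":0.15,"spin":0},{"grip":-1,"tx":0,"ty":0,"tz":0,"spin":0},{"grip":-0.3,"tx":0,"ty":0,"tz":0,"spin":0},{"grip":-0.3,"tx":0,"ty":0,"tz":0,"spin":0},{"grip":-0.3,"tx":0,"ty":0,"tz":0,"spin":0},{"grip":-0.3,"tx":0,"ty":0,"tz":0,"spin":0}]'
python3 -m creep '[{"grip":-0.3,"tx":0,"ty":0,"tz":-1,"spin":0},{"grip":-0.3,"tx":0,"ty":0,"tz":-3,"spin":0},{"grip":-0.3,"tx":0,"ty":0,"tz":-4,"spin":0},{"grip":0.1,"tx":0,"ty":0,"tz":-4,"spin":0},{"grip":0.1,"tx":0,"ty":0,"tz":0,"spin":0},{"grip":0.1,"tx":0,"ty":0,"tz":0,"spin":0}]'
python3 go.py 438.5 55.5 110 82.9
python3 - <<'E'
from m import *
for n in('top','scene'):
    p,d=snap(n,n+'7.png');blobs(n,p,d,(.3,.6,.15,.42),10)
E
```

```text
clock: 11.45
tool_pos: [0.4058, 0.2847, -0.0083]
eef_rot: [0.75, 0.661, 0.0, 0.0]
contact_force: [-0.7, -0.2, -0.8]
opening: 0.35
finger_force: 0.0
clock: 11.95
tool_pos: [0.4071, 0.2855, 0.1143]
eef_rot: [0.75, 0.661, 0.003, 0.0]
contact_force: [0.9, 0.3, -1.7]
opening: 0.54
finger_force: 0.0
t 11.9 pos [407.1 285.5 114.3] yaw 82.8 tilt 0.3 shift [-22.42   6.     0.37] n 23.2
spin -0.1
q [-0.56  0.69 -0.23  2.04  0.34  0.44 -1.18] F [ 0.9  0.3 -1.7] open 0.54 ff 0.0
top red 151 px [173.2 218. ] med [0.51  0.327 0.01 ] z10-95 [0.006 0.01  0.014] rect [509. 326.] [60. 26.] 81.7
top red 624 px [204.  233.2] med [0.458 0.225 0.01 ] z10-95 [0.006 0.01  0.014] rect [443. 240.] [ 89. 137.] 83.1
top red 37 px [162.9 237. ] med [0.457 0.359 0.012] z10-95 [0.007 0.012 0.247] rect [445. 361.] [13. 48.] 70.0
top red 37 px [174.8 234.6] med [0.455 0.314 0.011] z10-95 [0.007 0.011 0.248] rect [457. 321.] [32. 10.] 89.3
top red 59 px [198.  251.9] med [0.401 0.246 0.02 ] z10-95 [0.016 0.02  0.025] rect [401. 246.] [58. 10.] 83.6
top red 18 px [192.5 259.4] med [0.378 0.265 0.009] z10-95 [0.007 0.009 0.012] rect [377. 265.] [55.  3.] 82.9
scene red 718 px [205.3 185.9] med [0.458 0.273 0.012] z10-95 [0.008 0.012 0.018] rect [444. 279.] [174. 143.] 83.5
scene red 47 px [199.6 196.5] med [0.396 0.243 0.02 ] z10-95 [0.016 0.02  0.028] rect [397. 245.] [65. 14.] 83.5
```

Red marker placed in its pocket: top at 0.020, parallel to the tray. Next is the red vial.

```bash
python3 -m creep '[{"grip":0.2,"tx":-3.2,"ty":0.85,"tz":0,"spin":0},{"grip":0.2,"tx":-3.2,"ty":0.85,"tz":0,"spin":0},{"grip":0.2,"tx":-3.2,"ty":0.85,"tz":0,"spin":0},{"grip":0.2,"tx":-3.2,"ty":0.85,"tz":0,"spin":0},{"grip":0.2,"tx":-3.2,"ty":0.85,"tz":0,"spin":0},{"grip":0.2,"tx":-3.2,"ty":0.85,"tz":0,"spin":0},{"grip":0.2,"tx":-3.2,"ty":0.9,"tz":0,"spin":0},{"grip":0.2,"tx":0,"ty":0,"tz":0,"spin":0}]'
python3 -m creep '[{"grip":0.2,"tx":0,"ty":0,"tz":1.5,"spin":0},{"grip":0.2,"tx":0,"ty":0,"tz":1.5,"spin":0},{"grip":0.2,"tx":0,"ty":0,"tz":0,"spin":0},{"grip":0.2,"tx":0,"ty":0,"tz":0,"spin":0}]'
python3 go.py 438.5 55.5 -4 82.9
```

```text
clock: 12.72
tool_pos: [0.4357, 0.0462, 0.11]
eef_rot: [0.754, 0.657, -0.004, 0.001]
contact_force: [-0.3, 0.3, -0.7]
opening: 0.601
finger_force: 0.0
clock: 13.05
tool_pos: [0.4358, 0.0548, 0.0804]
eef_rot: [0.75, 0.662, -0.002, -0.001]
contact_force: [-0.0, 1.0, 0.4]
opening: 0.603
finger_force: 0.0
t 13.1 pos [435.8  54.8  80.4] yaw 82.9 tilt 0.2 shift [0.12 0.29 8.44] n 8.4
spin -0.0
q [-0.12  0.72 -0.18  2.22  0.52  0.25 -0.89] F [-0.   1.   0.4] open 0.603 ff 0.0
```

```bash
python3 -m creep '[{"grip":0.2,"tx":0.1,"ty":0.25,"tz":1,"spin":0},{"grip":0.2,"tx":0,"ty":0,"tz":1.5,"spin":0},{"grip":0.2,"tx":0,"ty":0,"tz":1.5,"spin":0},{"grip":0.2,"tx":0,"ty":0,"tz":0,"spin":0},{"grip":0.2,"tx":0,"ty":0,"tz":0,"spin":0},{"grip":0.2,"tx":0,"ty":0,"tz":0,"spin":0}]'
python3 go.py 438.5 55.5 -2 82.9
```

```text
clock: 13.55
tool_pos: [0.44, 0.0558, 0.042]
eef_rot: [0.75, 0.662, 0.0, 0.0]
contact_force: [0.7, 0.1, 0.2]
opening: 0.6
finger_force: 0.0
t 13.6 pos [440.   55.8  42. ] yaw 82.8 tilt 0.0 shift [-0.05 -0.15  4.4 ] n 4.4
spin -0.1
q [-0.17  0.8  -0.09  2.23  0.56  0.13 -0.92] F [0.7 0.1 0.2] open 0.6 ff 0.0
```

```bash
python3 -m creep '[{"grip":0.2,"tx":-0.05,"ty":-0.1,"tz":0.8,"spin":0},{"grip":0.2,"tx":0,"ty":0,"tz":0.7,"spin":0},{"grip":0.2,"tx":0,"ty":0,"tz":0.5,"spin":0},{"grip":0.2,"tx":0,"ty":0,"tz":0,"spin":0},{"grip":0.2,"tx":0,"ty":0,"tz":0,"spin":0}]'
python3 go.py 438.5 55.5 -2 82.9
```

```text
clock: 13.97
tool_pos: [0.4387, 0.0552, 0.0216]
eef_rot: [0.75, 0.661, -0.0, 0.0]
contact_force: [-0.8, -0.3, -0.1]
opening: 0.599
finger_force: 0.0
t 14.0 pos [438.7  55.2  21.6] yaw 82.8 tilt 0.0 shift [ 0.03 -0.03  2.36] n 2.4
spin -0.1
q [-0.2   0.85 -0.04  2.24  0.59  0.06 -0.94] F [-0.8 -0.3 -0.1] open 0.599 ff 0.0
```

Joint 6 is nearing its lower limit here. I'll raise a little and spin to see whether another elbow posture gives room.

```bash
python3 -m creep '[{"grip":0.2,"tx":0,"ty":0,"tz":-2.5,"spin":0},{"grip":0.2,"tx":0,"ty":0,"tz":-1.5,"spin":-7},{"grip":0.2,"tx":0,"ty":0,"tz":0,"spin":-7},{"grip":0.2,"tx":0,"ty":0,"tz":0,"spin":-7},{"grip":0.2,"tx":0,"ty":0,"tz":0,"spin":-7},{"grip":0.2,"tx":0,"ty":0,"tz":0,"spin":-7},{"grip":0.2,"tx":0,"ty":0,"tz":0,"spin":-7},{"grip":0.2,"tx":0,"ty":0,"tz":0,"spin":-7}]'
python3 go.py 438.5 55.5 -2 82.9
```

```text
clock: 14.63
tool_pos: [0.4391, 0.055, 0.0621]
eef_rot: [0.405, 0.914, 0.0, 0.001]
contact_force: [0.6, 0.6, -0.5]
opening: 0.598
finger_force: 0.0
t 14.6 pos [439.1  55.   62.1] yaw 132.2 tilt 0.1 shift [ 0.08 -0.01  6.41] n 6.4
spin 49.3
q [-0.03  0.77 -0.33  2.22  0.92  0.29 -0.43] F [ 0.6  0.6 -0.5] open 0.598 ff 0.0
```

```bash
python3 -m creep '[{"grip":0.2,"tx":0,"ty":0,"tz":0,"spin":-7},{"grip":0.2,"tx":0,"ty":0,"tz":0,"spin":-7},{"grip":0.2,"tx":0,"ty":0,"tz":0,"spin":-7},{"grip":0.2,"tx":0,"ty":0,"tz":0,"spin":-7},{"grip":0.2,"tx":0,"ty":0,"tz":0,"spin":-7},{"grip":0.2,"tx":0,"ty":0,"tz":0,"spin":-7},{"grip":0.2,"tx":0,"ty":0,"tz":0,"spin":-7},{"grip":0.2,"tx":0,"ty":0,"tz":0,"spin":-7}]'
python3 go.py 438.5 55.5 0 82.9
```

```text
clock: 15.3
tool_pos: [0.439, 0.0548, 0.062]
eef_rot: [-0.071, 0.997, -0.0, 0.0]
contact_force: [0.1, 0.9, -0.6]
opening: 0.603
finger_force: 0.0
t 15.3 pos [439.   54.8  62. ] yaw -171.9 tilt 0.1 shift [0.05 0.08 6.2 ] n 6.2
spin 105.2
q [ 0.13  0.81 -0.58  2.21  1.14  0.46  0.32] F [ 0.1  0.9 -0.6] open 0.603 ff 0.0
```

```bash
python3 -m creep '[{"grip":0.2,"tx":0,"ty":0.05,"tz":1,"spin":0},{"grip":0.2,"tx":0,"ty":0,"tz":1.5,"spin":0},{"grip":0.2,"tx":0,"ty":0,"tz":1.5,"spin":0},{"grip":0.2,"tx":0,"ty":0,"tz":1.2,"spin":0},{"grip":0.2,"tx":0,"ty":0,"tz":1,"spin":0},{"grip":0.2,"tx":0,"ty":0,"tz":0,"spin":0},{"grip":0.2,"tx":0,"ty":0,"tz":0,"spin":0}]'
python3 go.py 438.5 55.5 -2
python3 - <<'E'
from m import *
p,d=snap('scene');blobs('scene',p,d,(.38,.5,0,.12),4)
E
```

```text
clock: 15.88
tool_pos: [0.4387, 0.0555, -0.0003]
eef_rot: [-0.068, 0.998, -0.0, -0.0]
contact_force: [-0.5, -0.2, 0.7]
opening: 0.598
finger_force: 0.0
t 15.9 pos [ 4.387e+02  5.550e+01 -3.000e-01] yaw -172.2 tilt 0.0 shift [ 0.02 -0.    0.17] n 0.2
q [ 0.04  0.93 -0.44  2.23  1.48  0.35 -0.01] F [-0.5 -0.2  0.7] open 0.598 ff 0.0
scene red 32 px [245.7 208.6] med [0.435 0.054 0.05 ] z10-95 [0.042 0.05  0.074] rect [437.  55.] [24. 18.] 40.3
```

Vial undisturbed and centred, so closing and lifting it.

```bash
python3 -m creep '[{"grip":-1,"tx":0,"ty":0,"tz":0.1,"spin":0},{"grip":-1,"tx":0,"ty":0,"tz":0,"spin":0},{"grip":-1,"tx":0,"ty":0,"tz":0,"spin":0},{"grip":-1,"tx":0,"ty":0,"tz":0,"spin":0},{"grip":-1,"tx":0,"ty":0,"tz":0,"spin":0},{"grip":-1,"tx":0,"ty":0,"tz":0,"spin":0},{"grip":-1,"tx":0,"ty":0,"tz":0,"spin":0},{"grip":-1,"tx":0,"ty":0,"tz":0,"spin":0}]' 12
python3 -m creep '[{"grip":-1,"tx":0,"ty":0,"tz":-0.5,"spin":0},{"grip":-1,"tx":0,"ty":0,"tz":-1.5,"spin":0},{"grip":-1,"tx":0,"ty":0,"tz":-2,"spin":0},{"grip":-1,"tx":0,"ty":0,"tz":-2,"spin":0},{"grip":-1,"tx":0,"ty":0,"tz":-1,"spin":0},{"grip":-1,"tx":0,"ty":0,"tz":0,"spin":0},{"grip":-1,"tx":0,"ty":0,"tz":0,"spin":0}]'
python3 go.py 490 274 70
python3 - <<'E'
from m import *
for n in('top','scene'):
    p,d=snap(n);blobs(n,p,d,(.38,.5,0,.12),4)
E
```

```text
clock: 16.6
tool_pos: [0.4389, 0.0556, -0.0012]
eef_rot: [-0.068, 0.998, -0.0, 0.0]
contact_force: [0.4, -0.6, 5.2]
opening: 0.274
finger_force: 12.0
clock: 17.18
tool_pos: [0.4389, 0.0557, 0.0687]
eef_rot: [-0.068, 0.998, 0.0, 0.0]
contact_force: [0.1, 0.1, -0.5]
opening: 0.277
finger_force: 12.0
t 17.2 pos [438.9  55.7  68.7] yaw -172.2 tilt 0.0 shift [-8.02 20.94 -0.12] n 22.4
q [ 0.12  0.79 -0.56  2.21  1.08  0.45  0.37] F [ 0.1  0.1 -0.5] open 0.277 ff 12.0
scene red 31 px [244. 195.] med [0.431 0.057 0.12 ] z10-95 [0.113 0.12  0.145] rect [433.  57.] [29. 14.] 40.4
```

```bash
python3 -m creep '[{"grip":-1,"tx":-0.5,"ty":1.3,"tz":0,"spin":0},{"grip":-1,"tx":-1,"ty":2.6,"tz":0,"spin":0},{"grip":-1,"tx":-1,"ty":2.6,"tz":0,"spin":0},{"grip":-1,"tx":-1,"ty":2.6,"tz":0,"spin":0},{"grip":-1,"tx":-1,"ty":2.6,"tz":0,"spin":0},{"grip":-1,"tx":-1,"ty":2.6,"tz":0,"spin":0},{"grip":-1,"tx":-1,"ty":2.6,"tz":0,"spin":0},{"grip":-1,"tx":-1,"ty":2.6,"tz":0,"spin":0}]'
python3 -m creep '[{"grip":-1,"tx":-0.5,"ty":1.4,"tz":0,"spin":0},{"grip":-1,"tx":0,"ty":0,"tz":1.5,"spin":0},{"grip":-1,"tx":0,"ty":0,"tz":1.5,"spin":0},{"grip":-1,"tx":0,"ty":0,"tz":0,"spin":0},{"grip":-1,"tx":0,"ty":0,"tz":0,"spin":0},{"grip":-1,"tx":0,"ty":0,"tz":0,"spin":0}]'
python3 go.py 490 274 3.5
python3 - <<'E'
from m import *
for n in('top','scene'):
    p,d=snap(n);blobs(n,p,d,(.38,.55,0.2,.35),10)
E
```

```text
clock: 17.95
tool_pos: [0.4858, 0.2618, 0.0677]
eef_rot: [-0.069, 0.998, 0.0, -0.001]
contact_force: [-0.2, -0.2, -0.9]
opening: 0.275
finger_force: 12.0
clock: 18.45
tool_pos: [0.4893, 0.2743, 0.0386]
eef_rot: [-0.068, 0.998, 0.0, -0.0]
contact_force: [0.4, -0.6, 0.6]
opening: 0.278
finger_force: 12.0
t 18.4 pos [489.3 274.3  38.6] yaw -172.2 tilt 0.0 shift [-0.07 -0.05  3.51] n 3.5
q [-0.23  0.94 -0.63  1.87  0.91  0.65  0.27] F [ 0.4 -0.6  0.6] open 0.278 ff 12.0
scene red 23 px [208.2 166.3] med [0.482 0.277 0.093] z10-95 [0.084 0.093 0.108] rect [482. 275.] [29. 15.] 43.5
scene red 563 px [209.2 187.7] med [0.46  0.245 0.012] z10-95 [0.007 0.012 0.018] rect [443. 278.] [172. 144.] 84.3
scene red 47 px [199.6 196.5] med [0.396 0.241 0.021] z10-95 [0.016 0.021 0.03 ] rect [396. 244.] [65. 14.] 83.5
```

```bash
python3 -m creep '[{"grip":-1,"tx":0,"ty":0,"tz":1,"spin":0},{"grip":-1,"tx":0,"ty":0,"tz":1,"spin":0},{"grip":-1,"tx":0,"ty":0,"tz":0.7,"spin":0},{"grip":-1,"tx":0,"ty":0,"tz":0.4,"spin":0},{"grip":-1,"tx":0,"ty":0,"tz":0.3,"spin":0},{"grip":-1,"tx":0,"ty":0,"tz":0.1,"spin":0},{"grip":-1,"tx":0,"ty":0,"tz":0,"spin":0},{"grip":-1,"tx":0,"ty":0,"tz":0,"spin":0}]'
python3 go.py 490 274 3
```

```text
clock: 19.22
tool_pos: [0.4897, 0.2739, 0.0038]
eef_rot: [-0.068, 0.998, 0.0, 0.0]
contact_force: [-0.4, 0.2, -0.0]
opening: 0.279
finger_force: 12.0
t 19.2 pos [489.7 273.9   3.8] yaw -172.2 tilt 0.0 shift [-0.04  0.01  0.08] n 0.1
q [-0.26  0.99 -0.58  1.88  0.97  0.58  0.22] F [-0.4  0.2 -0. ] open 0.279 ff 12.0
```

```bash
python3 -m creep '[{"grip":-1,"tx":0,"ty":0,"tz":0.08,"spin":0},{"grip":-1,"tx":0,"ty":0,"tz":0,"spin":0},{"grip":-0.2,"tx":0,"ty":0,"tz":0,"spin":0},{"grip":0.1,"tx":0,"ty":0,"tz":0,"spin":0},{"grip":0.1,"tx":0,"ty":0,"tz":0,"spin":0},{"grip":0.1,"tx":0,"ty":0,"tz":0,"spin":0},{"grip":0.1,"tx":0,"ty":0,"tz":0,"spin":0},{"grip":0.1,"tx":0,"ty":0,"tz":0,"spin":0}]'
python3 -m creep '[{"grip":0.1,"tx":0,"ty":0,"tz":-1.5,"spin":0},{"grip":0.1,"tx":0,"ty":0,"tz":-3,"spin":0},{"grip":0.1,"tx":0,"ty":0,"tz":-4,"spin":0},{"grip":0.1,"tx":0,"ty":0,"tz":-3,"spin":0},{"grip":0.1,"tx":0,"ty":0,"tz":0,"spin":0},{"grip":0.1,"tx":0,"ty":0,"tz":0,"spin":0}]'
python3 go.py 448.5 -88.5 110 65.9
python3 - <<'E'
from m import *
for n in('top','scene'):
    p,d=snap(n,n+'8.png');blobs(n,p,d,(.38,.55,0.2,.35),10);blobs(n,p,d,(.4,.5,-.15,0),10)
E
```

```text
clock: 19.88
tool_pos: [0.4896, 0.2737, 0.0028]
eef_rot: [-0.068, 0.998, -0.0, 0.0]
contact_force: [-0.6, 0.1, 0.2]
opening: 0.553
finger_force: 0.0
clock: 20.38
tool_pos: [0.4905, 0.2743, 0.1193]
eef_rot: [-0.068, 0.998, 0.001, 0.002]
contact_force: [-1.2, -0.7, -0.5]
opening: 0.546
finger_force: 0.0
t 20.4 pos [490.5 274.3 119.3] yaw -172.2 tilt 0.2 shift [  9.09 -35.37   0.86] n 36.5
spin 121.9
q [-0.17  0.83 -0.73  1.83  0.77  0.79  0.39] F [-1.2 -0.7 -0.5] open 0.546 ff 0.0
top blue 18 px [286.2 228.4] med [ 0.473 -0.035  0.016] z10-95 [0.012 0.016 0.018] rect [472. -37.] [16. 10.] 89.3
top blue 73 px [313.4 239.8] med [ 0.434 -0.123  0.016] z10-95 [0.011 0.016 0.021] rect [ 435. -123.] [60. 13.] 66.7
scene red 596 px [209.1 186.9] med [0.462 0.249 0.012] z10-95 [0.008 0.012 0.049] rect [450. 277.] [174. 153.] 82.7
scene red 47 px [199.6 196.5] med [0.396 0.244 0.021] z10-95 [0.015 0.021 0.029] rect [396. 244.] [65. 14.] 83.5
scene blue 11 px [271.2 221.3] med [ 0.471 -0.033  0.016] z10-95 [0.013 0.016 0.021] rect [471. -33.] [14. 10.] 58.7
scene blue 66 px [284.7 240.5] med [ 0.428 -0.127  0.017] z10-95 [0.012 0.017 0.03 ] rect [ 431. -122.] [66. 15.] 66.7
```

```bash
python3 -m creep '[{"grip":0.2,"tx":0.9,"ty":-3.53,"tz":0,"spin":0},{"grip":0.2,"tx":0.9,"ty":-3.53,"tz":0,"spin":0},{"grip":0.2,"tx":0.9,"ty":-3.53,"tz":0,"spin":0},{"grip":0.2,"tx":0.9,"ty":-3.53,"tz":0,"spin":0},{"grip":0.2,"tx":0.9,"ty":-3.53,"tz":0,"spin":0},{"grip":0.2,"tx":0.9,"ty":-3.53,"tz":0,"spin":0},{"grip":0.2,"tx":0.9,"ty":-3.53,"tz":0,"spin":0},{"grip":0.2,"tx":0.9,"ty":-3.53,"tz":0,"spin":0}]'
python3 -m creep '[{"grip":0.2,"tx":0.9,"ty":-3.53,"tz":0,"spin":0},{"grip":0.2,"tx":0.9,"ty":-3.53,"tz":0,"spin":0},{"grip":0.2,"tx":0,"ty":0,"tz":0,"spin":-7},{"grip":0.2,"tx":0,"ty":0,"tz":0,"spin":-7},{"grip":0.2,"tx":0,"ty":0,"tz":0,"spin":-7},{"grip":0.2,"tx":0,"ty":0,"tz":0,"spin":-7},{"grip":0.2,"tx":0,"ty":0,"tz":0,"spin":-7},{"grip":0.2,"tx":0,"ty":0,"tz":0,"spin":-7}]'
python3 go.py 448.5 -88.5 30 -114.1
python3 - <<'E'
from h import *
p,d=snap('top');q,d=snap('scene')
cv2.imwrite('pics/t9.png',np.vstack([cv2.resize(p[180:270,140:290],(600,360),interpolation=cv2.INTER_CUBIC),cv2.resize(q[150:210,160:260],(600,230)[:2],interpolation=cv2.INTER_CUBIC)])[...,::-1])
E
```

```text
clock: 21.15
tool_pos: [0.455, -0.0177, 0.1164]
eef_rot: [-0.068, 0.998, 0.0, -0.002]
contact_force: [0.6, 0.3, -0.8]
opening: 0.602
finger_force: 0.0
clock: 21.82
tool_pos: [0.4472, -0.0884, 0.1164]
eef_rot: [-0.424, 0.906, 0.001, -0.001]
contact_force: [-0.6, 1.0, 0.0]
opening: 0.602
finger_force: 0.0
t 21.8 pos [447.2 -88.4 116.4] yaw -129.8 tilt 0.2 shift [-0.09 -0.13  8.64] n 8.6
spin -15.7
q [ 0.64  0.8  -0.92  2.13  1.01  0.74  1.49] F [-0.6  1.   0. ] open 0.602 ff 0.0
```

View pics/t9.png

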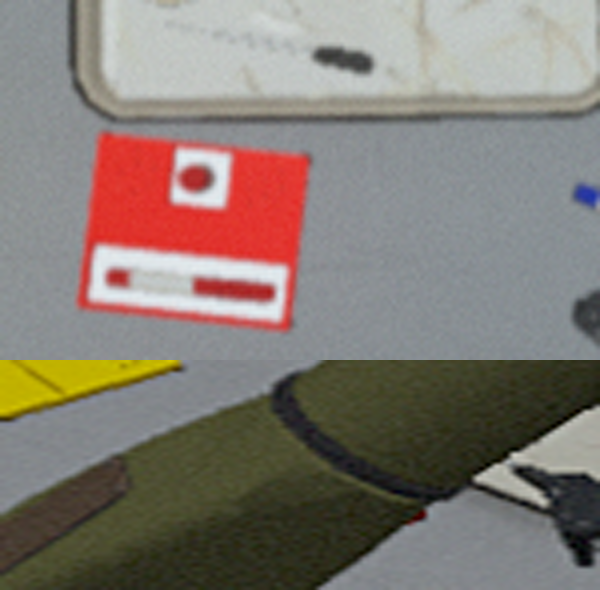

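The red kit is complete: vial upright at (197,178) in the square pocket, marker flat at (190,283) in the long one. Now the blue marker.

```bash
python3 -m creep '[{"grip":0.2,"tx":-0.1,"ty":-0.1,"tz":1,"spin":-5.2},{"grip":0.2,"tx":0,"ty":0,"tz":2,"spin":-5.2},{"grip":0.2,"tx":0,"ty":0,"tz":2,"spin":-5.3},{"grip":0.2,"tx":0,"ty":0,"tz":1.5,"spin":0},{"grip":0.2,"tx":0,"ty":0,"tz":1,"spin":0},{"grip":0.2,"tx":0,"ty":0,"tz":0,"spin":0},{"grip":0.2,"tx":0,"ty":0,"tz":0,"spin":0}]'
python3 go.py 448.5 -88.5 -14 -114.1
```

```text
clock: 22.5
tool_pos: [0.449, -0.0879, 0.0421]
eef_rot: [-0.54, 0.841, 0.001, -0.001]
contact_force: [-0.5, 1.1, 0.8]
opening: 0.605
finger_force: 0.0
t 22.5 pos [449.  -87.9  42.1] yaw -114.6 tilt 0.1 shift [0.07 0.01 5.61] n 5.6
spin -0.5
q [ 0.59  0.94 -0.85  2.17  1.27  0.69  1.52] F [-0.5  1.1  0.8] open 0.605 ff 0.0
```

```bash
python3 -m creep '[{"grip":0.2,"tx":0.05,"ty":0,"tz":1,"spin":-0.5},{"grip":0.2,"tx":0,"ty":0,"tz":1.5,"spin":0},{"grip":0.2,"tx":0,"ty":0,"tz":1.5,"spin":0},{"grip":0.2,"tx":0,"ty":0,"tz":1,"spin":0},{"grip":0.2,"tx":0,"ty":0,"tz":0.5,"spin":0},{"grip":0.2,"tx":0,"ty":0,"tz":0,"spin":0},{"grip":0.2,"tx":0,"ty":0,"tz":0,"spin":0},{"grip":0.2,"tx":0,"ty":0,"tz":0,"spin":0}]'
python3 go.py 448.5 -88.5 -14 -114.1
```

```text
clock: 23.17
tool_pos: [0.4501, -0.0885, -0.0114]
eef_rot: [-0.545, 0.839, -0.0, 0.0]
contact_force: [0.7, 0.2, -1.1]
opening: 0.598
finger_force: 0.0
t 23.2 pos [450.1 -88.5 -11.4] yaw -114.0 tilt 0.1 shift [0.06 0.15 0.26] n 0.3
spin 0.1
q [ 0.56  1.05 -0.78  2.18  1.47  0.66  1.38] F [ 0.7  0.2 -1.1] open 0.598 ff 0.0
```

```bash
python3 -m creep '[{"grip":0.2,"tx":0.05,"ty":0.15,"tz":0.25,"spin":0},{"grip":-1,"tx":0,"ty":0,"tz":0,"spin":0},{"grip":-1,"tx":0,"ty":0,"tz":0,"spin":0},{"grip":-1,"tx":0,"ty":0,"tz":0,"spin":0},{"grip":-1,"tx":0,"ty":0,"tz":0,"spin":0},{"grip":-1,"tx":0,"ty":0,"tz":0,"spin":0},{"grip":-1,"tx":0,"ty":0,"tz":0,"spin":0},{"grip":-1,"tx":0,"ty":0,"tz":0,"spin":0}]' 12
python3 go.py 448.5 -88.5 -14 -114.1
```

```text
clock: 23.83
tool_pos: [0.4482, -0.0885, -0.0146]
eef_rot: [-0.545, 0.839, -0.0, 0.0]
contact_force: [1.3, -0.2, 0.5]
opening: 0.19
finger_force: 12.0
t 23.8 pos [448.2 -88.5 -14.6] yaw -114.0 tilt 0.0 shift [-0.01 -0.03 -0.06] n 0.1
spin 0.1
q [ 0.56  1.05 -0.78  2.18  1.48  0.66  1.36] F [ 1.3 -0.2  0.5] open 0.19 ff 12.0
```

```bash
python3 -m creep '[{"grip":-1,"tx":0,"ty":0,"tz":-1,"spin":0},{"grip":-1,"tx":0,"ty":0,"tz":-2,"spin":0},{"grip":-1,"tx":0,"ty":0,"tz":-3,"spin":0},{"grip":-1,"tx":0,"ty":0,"tz":-3,"spin":0},{"grip":-1,"tx":0,"ty":0,"tz":-2,"spin":0},{"grip":-1,"tx":0,"ty":0,"tz":0,"spin":0},{"grip":-1,"tx":0,"ty":0,"tz":0,"spin":0},{"grip":-1,"tx":0,"ty":0,"tz":0,"spin":0}]'
python3 go.py 421.5 -310.5 95 -94.7
```

```text
clock: 24.5
tool_pos: [0.4475, -0.0889, 0.0946]
eef_rot: [-0.545, 0.839, 0.0, -0.001]
contact_force: [-0.4, -0.0, 0.3]
opening: 0.188
finger_force: 12.0
t 24.5 pos [447.5 -88.9  94.6] yaw -114.0 tilt 0.1 shift [21.31 -6.64 -0.03] n 22.3
spin -19.3
q [ 0.63  0.85 -0.91  2.15  1.09  0.73  1.68] F [-0.4 -0.   0.3] open 0.188 ff 12.0
```

```bash
python3 -m creep '[{"grip":-1,"tx":2,"ty":-0.6,"tz":0,"spin":0},{"grip":-1,"tx":3,"ty":-0.95,"tz":0,"spin":0},{"grip":-1,"tx":3,"ty":-0.95,"tz":0,"spin":0},{"grip":-1,"tx":3,"ty":-0.95,"tz":0,"spin":0},{"grip":-1,"tx":3,"ty":-0.95,"tz":0,"spin":0},{"grip":-1,"tx":3,"ty":-0.95,"tz":0,"spin":0},{"grip":-1,"tx":3,"ty":-0.95,"tz":0,"spin":0},{"grip":-1,"tx":1.3,"ty":-0.3,"tz":0,"spin":0}]'
python3 go.py 421.5 -310.5 95 -94.7
```

```text
clock: 25.17
tool_pos: [0.4193, -0.3147, 0.0929]
eef_rot: [-0.542, 0.84, 0.001, -0.002]
contact_force: [0.5, 0.1, 0.4]
opening: 0.187
finger_force: 12.0
t 25.2 pos [ 419.3 -314.7   92.9] yaw -114.3 tilt 0.2 shift [-0.47 -0.03 -0.21] n 0.5
spin -19.6
q [ 1.08  0.91 -0.93  1.95  1.01  0.85  2.29] F [0.5 0.1 0.4] open 0.187 ff 12.0
```

```bash
python3 -m creep '[{"grip":-1,"tx":-0.4,"ty":0,"tz":1.5,"spin":0},{"grip":-1,"tx":0,"ty":0,"tz":2,"spin":0},{"grip":-1,"tx":0,"ty":0,"tz":1.5,"spin":-3},{"grip":-1,"tx":0,"ty":0,"tz":0,"spin":-5.5},{"grip":-1,"tx":0,"ty":0,"tz":0,"spin":-5.5},{"grip":-1,"tx":0,"ty":0,"tz":0,"spin":-5.5},{"grip":-1,"tx":0,"ty":0,"tz":0,"spin":0},{"grip":-1,"tx":0,"ty":0,"tz":0,"spin":0}]'
python3 go.py 421.5 -310.5 -8 -94.7
python3 - <<'E'
from m import *
for n in('top','scene'):
    p,d=snap(n);blobs(n,p,d,(.35,.55,-.42,-.2),10)
E
```

```text
clock: 25.83
tool_pos: [0.4226, -0.3057, 0.0439]
eef_rot: [-0.678, 0.735, 0.001, -0.0]
contact_force: [0.0, -0.4, 0.3]
opening: 0.185
finger_force: 12.0
t 25.8 pos [ 422.6 -305.7   43.9] yaw -94.6 tilt 0.1 shift [0.49 0.06 5.19] n 5.2
spin 0.1
q [ 1.06  1.01 -0.92  1.98  1.16  0.82  2.5 ] F [ 0.  -0.4  0.3] open 0.185 ff 12.0
top blue 649 px [358. 223.] med [ 0.483 -0.268  0.009] z10-95 [0.006 0.009 0.014] rect [ 468. -278.] [ 97. 136.] 85.3
top blue 75 px [390.1 211.7] med [ 0.521 -0.374  0.009] z10-95 [0.005 0.009 0.013] rect [ 521. -374.] [59. 13.] 89.3
top blue 62 px [387.5 226.9] med [ 0.473 -0.361  0.009] z10-95 [0.006 0.009 0.177] rect [ 474. -364.] [29. 23.] 89.3
top blue 17 px [397.5 229.2] med [ 0.465 -0.396  0.009] z10-95 [0.007 0.009 0.175] rect [ 466. -396.] [ 3. 26.] 87.9
top blue 17 px [357.6 242.9] med [ 0.427 -0.249  0.074] z10-95 [0.072 0.074 0.077] rect [ 427. -248.] [15.  6.] 89.3
scene blue 751 px [347.  268.9] med [ 0.465 -0.359  0.012] z10-95 [0.007 0.012 0.077] rect [ 462. -314.] [171. 143.] 85.0
```

```bash
python3 -m creep '[{"grip":-1,"tx":0.5,"ty":0.05,"tz":1,"spin":0},{"grip":-1,"tx":0,"ty":0,"tz":1.5,"spin":0},{"grip":-1,"tx":0,"ty":0,"tz":1,"spin":0},{"grip":-1,"tx":0,"ty":0,"tz":0.7,"spin":0},{"grip":-1,"tx":0,"ty":0,"tz":0.4,"spin":0},{"grip":-1,"tx":0,"ty":0,"tz":0,"spin":0},{"grip":-1,"tx":0,"ty":0,"tz":0,"spin":0},{"grip":-1,"tx":0,"ty":0,"tz":0,"spin":0}]'
python3 go.py 421.5 -310.5 -8.7 -94.7
```

```text
clock: 26.6
tool_pos: [0.4229, -0.3112, -0.0002]
eef_rot: [-0.679, 0.734, -0.0, 0.0]
contact_force: [-0.6, 0.2, 1.1]
opening: 0.187
finger_force: 12.0
t 26.6 pos [ 4.229e+02 -3.112e+02 -2.000e-01] yaw -94.5 tilt 0.0 shift [-0.06  0.15  0.85] n 0.9
spin 0.2
q [ 1.04  1.07 -0.87  1.98  1.27  0.78  2.44] F [-0.6  0.2  1.1] open 0.187 ff 12.0
```

```bash
python3 -m creep '[{"grip":-1,"tx":0,"ty":0.1,"tz":0.4,"spin":0},{"grip":-1,"tx":0,"ty":0,"tz":0.4,"spin":0},{"grip":-1,"tx":0,"ty":0,"tz":0,"spin":0},{"grip":-1,"tx":0,"ty":0,"tz":0,"spin":0}]'
python3 -m creep '[{"grip":-0.3,"tx":0,"ty":0,"tz":0,"spin":0},{"grip":-0.3,"tx":0,"ty":0,"tz":0,"spin":0},{"grip":-0.3,"tx":0,"ty":0,"tz":0,"spin":0},{"grip":-0.3,"tx":0,"ty":0,"tz":0,"spin":0},{"grip":-0.3,"tx":0,"ty":0,"tz":-1,"spin":0},{"grip":-0.3,"tx":0,"ty":0,"tz":-3,"spin":0},{"grip":0,"tx":0,"ty":0,"tz":-4,"spin":0},{"grip":0.1,"tx":0,"ty":0,"tz":-4,"spin":0}]'
python3 go.py 588 -143 110 180
python3 - <<'E'
from m import *
for n in('top','scene'):
    p,d=snap(n);blobs(n,p,d,(.35,.65,-.42,-.1),10)
E
```

```text
clock: 26.93
tool_pos: [0.4213, -0.3111, -0.0089]
eef_rot: [-0.679, 0.734, 0.0, -0.0]
contact_force: [-0.0, 0.7, -0.5]
opening: 0.189
finger_force: 12.0
clock: 27.6
tool_pos: [0.421, -0.3103, 0.113]
eef_rot: [-0.679, 0.734, 0.001, -0.0]
contact_force: [0.4, -0.1, 1.1]
opening: 0.481
finger_force: 0.0
t 27.6 pos [ 421.  -310.3  113. ] yaw -94.4 tilt 0.1 shift [-17.96 -15.37   0.3 ] n 23.6
spin 85.6
q [ 1.11  0.91 -1.02  1.94  1.01  0.92  2.63] F [ 0.4 -0.1  1.1] open 0.481 ff 0.0
top blue 30 px [320.8 190.9] med [ 0.589 -0.143  0.054] z10-95 [0.052 0.054 0.056] rect [ 590. -143.] [19. 16.] 89.4
top blue 879 px [364.8 222.6] med [ 0.484 -0.28   0.009] z10-95 [0.006 0.009 0.014] rect [ 465. -314.] [169. 136.] 85.4
top blue 23 px [396.2 227. ] med [ 0.472 -0.391  0.009] z10-95 [0.007 0.009 0.246] rect [ 472. -392.] [13. 13.] 89.3
top blue 16 px [354.5 242.1] med [ 0.426 -0.253  0.019] z10-95 [0.015 0.019 0.023] rect [ 426. -253.] [16.  6.] 89.3
top blue 31 px [380.3 243.9] med [ 0.419 -0.336  0.021] z10-95 [0.018 0.021 0.024] rect [ 419. -334.] [32.  6.] 89.3
scene blue 33 px [316.5 210.2] med [ 0.586 -0.144  0.052] z10-95 [0.046 0.052 0.057] rect [ 587. -143.] [29. 17.] 34.6
scene blue 1015 px [341.7 264.8] med [ 0.47  -0.334  0.011] z10-95 [0.007 0.011 0.016] rect [ 462. -313.] [171. 143.] 85.3
scene blue 16 px [314.8 261.1] med [ 0.422 -0.253  0.02 ] z10-95 [0.015 0.02  0.026] rect [ 422. -252.] [12. 14.] 6.2
scene blue 78 px [338.5 277.8] med [ 0.415 -0.347  0.021] z10-95 [0.014 0.021 0.027] rect [ 414. -346.] [64. 15.] 87.6
```

Blue marker seated: tail and cap at z≈0.02, inside the long pocket. Now for the blue vial.

```bash
python3 -m creep '[{"grip":0.2,"tx":0,"ty":0,"tz":0,"spin":7},{"grip":0.2,"tx":0,"ty":0,"tz":0,"spin":7},{"grip":0.2,"tx":0,"ty":0,"tz":0,"spin":7},{"grip":0.2,"tx":0,"ty":0,"tz":0,"spin":7},{"grip":0.2,"tx":0,"ty":0,"tz":0,"spin":7},{"grip":0.2,"tx":0,"ty":0,"tz":0,"spin":7},{"grip":0.2,"tx":0,"ty":0,"tz":0,"spin":7},{"grip":0.2,"tx":0,"ty":0,"tz":0,"spin":7}]'
python3 go.py 588 -143 60 180
```

```text
clock: 28.37
tool_pos: [0.4213, -0.3109, 0.1117]
eef_rot: [-0.252, 0.968, 0.0, 0.0]
contact_force: [-0.2, -0.0, -0.6]
opening: 0.594
finger_force: 0.0
t 28.4 pos [ 421.3 -310.9  111.7] yaw -150.8 tilt 0.0 shift [-22.74   6.53   5.17] n 24.2
spin 29.2
q [ 1.01  0.83 -0.8   1.94  0.88  0.76  1.77] F [-0.2 -0.  -0.6] open 0.594 ff 0.0
```

```bash
python3 -m creep '[{"grip":0.2,"tx":-3.25,"ty":0.93,"tz":0,"spin":0},{"grip":0.2,"tx":-3.25,"ty":0.93,"tz":0,"spin":0},{"grip":0.2,"tx":-3.25,"ty":0.93,"tz":0,"spin":0},{"grip":0.2,"tx":-3.25,"ty":0.93,"tz":0,"spin":0},{"grip":0.2,"tx":-3.25,"ty":0.93,"tz":0,"spin":0},{"grip":0.2,"tx":-3.25,"ty":0.93,"tz":0,"spin":0},{"grip":0.2,"tx":-3.25,"ty":0.93,"tz":0,"spin":0},{"grip":0.2,"tx":0,"ty":0,"tz":0,"spin":0}]'
python3 -m creep '[{"grip":0.2,"tx":0,"ty":0,"tz":2,"spin":0},{"grip":0.2,"tx":0,"ty":0,"tz":2,"spin":0},{"grip":0.2,"tx":0,"ty":0,"tz":0,"spin":0},{"grip":0.2,"tx":0,"ty":0,"tz":0,"spin":0},{"grip":0.2,"tx":0,"ty":0,"tz":0,"spin":0}]'
python3 go.py 588.5 -143 -1
```

```text
clock: 29.03
tool_pos: [0.5926, -0.1335, 0.1129]
eef_rot: [-0.259, 0.966, 0.003, 0.004]
contact_force: [0.9, 0.8, 0.5]
opening: 0.601
finger_force: 0.0
clock: 29.45
tool_pos: [0.5878, -0.1423, 0.0723]
eef_rot: [-0.255, 0.967, 0.0, 0.001]
contact_force: [-0.5, -0.5, -0.3]
opening: 0.598
finger_force: 0.0
t 29.4 pos [ 587.8 -142.3   72.3] yaw -150.5 tilt 0.1 shift [-0.02 -0.1   7.33] n 7.3
q [ 0.57  0.96 -0.76  1.72  0.86  0.83  1.49] F [-0.5 -0.5 -0.3] open 0.598 ff 0.0
```

```bash
python3 -m creep '[{"grip":0.2,"tx":0,"ty":-0.1,"tz":1.5,"spin":0},{"grip":0.2,"tx":0,"ty":0,"tz":1.5,"spin":0},{"grip":0.2,"tx":0,"ty":0,"tz":1.5,"spin":0},{"grip":0.2,"tx":0,"ty":0,"tz":1.5,"spin":0},{"grip":0.2,"tx":0,"ty":0,"tz":1,"spin":0},{"grip":0.2,"tx":0,"ty":0,"tz":0.3,"spin":0},{"grip":0.2,"tx":0,"ty":0,"tz":0,"spin":0},{"grip":0.2,"tx":0,"ty":0,"tz":0,"spin":0}]'
python3 -m creep '[{"grip":-1,"tx":0,"ty":0,"tz":0,"spin":0},{"grip":-1,"tx":0,"ty":0,"tz":0,"spin":0},{"grip":-1,"tx":0,"ty":0,"tz":0,"spin":0},{"grip":-1,"tx":0,"ty":0,"tz":0,"spin":0},{"grip":-1,"tx":0,"ty":0,"tz":0,"spin":0},{"grip":-1,"tx":0,"ty":0,"tz":0,"spin":0},{"grip":-1,"tx":0,"ty":0,"tz":0,"spin":0},{"grip":-1,"tx":0,"ty":0,"tz":0,"spin":0}]' 12
python3 go.py 588.5 -143 -1
```

```text
clock: 30.12
tool_pos: [0.5881, -0.1429, -0.0017]
eef_rot: [-0.255, 0.967, 0.0, 0.0]
contact_force: [0.0, -0.2, 0.9]
opening: 0.599
finger_force: 0.0
clock: 30.78
tool_pos: [0.5883, -0.1434, -0.0013]
eef_rot: [-0.255, 0.967, -0.0, 0.0]
contact_force: [0.4, -0.9, 3.4]
opening: 0.279
finger_force: 12.0
t 30.8 pos [ 588.3 -143.4   -1.3] yaw -150.5 tilt 0.0 shift [-0.04  0.02 -0.03] n 0.1
q [ 0.53  1.06 -0.68  1.74  0.97  0.72  1.41] F [ 0.4 -0.9  3.4] open 0.279 ff 12.0
```

```bash
python3 -m creep '[{"grip":-1,"tx":0,"ty":0,"tz":-0.5,"spin":0},{"grip":-1,"tx":0,"ty":0,"tz":-1.5,"spin":0},{"grip":-1,"tx":0,"ty":0,"tz":-2,"spin":0},{"grip":-1,"tx":0,"ty":0,"tz":-2,"spin":0},{"grip":-1,"tx":0,"ty":0,"tz":-1,"spin":0},{"grip":-1,"tx":0,"ty":0,"tz":0,"spin":0},{"grip":-1,"tx":0,"ty":0,"tz":0,"spin":0}]'
python3 go.py 506.5 -318 68
```

```text
clock: 31.37
tool_pos: [0.5881, -0.1435, 0.0689]
eef_rot: [-0.255, 0.967, -0.0, 0.0]
contact_force: [0.3, -1.2, -0.3]
opening: 0.277
finger_force: 12.0
t 31.4 pos [ 588.1 -143.5   68.9] yaw -150.5 tilt 0.1 shift [ 15.7  -11.17   0.09] n 19.3
q [ 0.57  0.96 -0.75  1.72  0.87  0.83  1.49] F [ 0.3 -1.2 -0.3] open 0.277 ff 12.0
```

```bash
python3 -m creep '[{"grip":-1,"tx":1,"ty":-0.7,"tz":0,"spin":0},{"grip":-1,"tx":2.3,"ty":-1.65,"tz":0,"spin":0},{"grip":-1,"tx":2.3,"ty":-1.65,"tz":0,"spin":0},{"grip":-1,"tx":2.3,"ty":-1.65,"tz":0,"spin":0},{"grip":-1,"tx":2.3,"ty":-1.65,"tz":0,"spin":0},{"grip":-1,"tx":2.3,"ty":-1.65,"tz":0,"spin":0},{"grip":-1,"tx":2.2,"ty":-1.6,"tz":0,"spin":0},{"grip":-1,"tx":1,"ty":-0.6,"tz":0,"spin":0}]'
python3 -m creep '[{"grip":-1,"tx":0,"ty":0,"tz":1.5,"spin":0},{"grip":-1,"tx":0,"ty":0,"tz":1.5,"spin":0},{"grip":-1,"tx":0,"ty":0,"tz":0,"spin":0},{"grip":-1,"tx":0,"ty":0,"tz":0,"spin":0},{"grip":-1,"tx":0,"ty":0,"tz":0,"spin":0}]'
python3 go.py 506.5 -318 3.5
python3 - <<'E'
from m import *
for n in('top','scene'):
    p,d=snap(n);blobs(n,p,d,(.35,.65,-.42,-.1),10)
E
```

```text
clock: 32.03
tool_pos: [0.5018, -0.3232, 0.0664]
eef_rot: [-0.252, 0.968, -0.001, -0.003]
contact_force: [-1.3, -0.9, 0.0]
opening: 0.278
finger_force: 12.0
clock: 32.45
tool_pos: [0.5072, -0.3154, 0.0381]
eef_rot: [-0.256, 0.967, 0.001, 0.0]
contact_force: [1.0, 0.6, 0.2]
opening: 0.278
finger_force: 12.0
t 32.5 pos [ 507.2 -315.4   38.1] yaw -150.3 tilt 0.1 shift [ 0.19 -0.2   3.45] n 3.5
q [ 0.88  1.   -0.74  1.75  0.93  0.78  1.75] F [1.  0.6 0.2] open 0.278 ff 12.0
top blue 426 px [353.9 220.6] med [ 0.502 -0.252  0.009] z10-95 [0.006 0.009 0.015] rect [ 469. -260.] [ 62. 136.] 85.3
top blue 40 px [372.3 227.3] med [ 0.473 -0.312  0.011] z10-95 [0.006 0.011 0.167] rect [ 472. -314.] [19. 23.] 89.3
top blue 165 px [390.8 235.5] med [ 0.45  -0.373  0.009] z10-95 [0.006 0.009 0.227] rect [ 438. -377.] [88. 60.] 44.0
top blue 15 px [354.7 242.1] med [ 0.426 -0.255  0.02 ] z10-95 [0.015 0.02  0.024] rect [ 426. -253.] [16.  6.] 89.3
top blue 54 px [383.9 244.1] med [ 0.419 -0.346  0.02 ] z10-95 [0.017 0.02  0.026] rect [ 417. -346.] [55. 10.] 89.3
scene blue 43 px [347.3 240.8] med [ 0.504 -0.313  0.094] z10-95 [0.086 0.094 0.098] rect [ 503. -314.] [26. 24.] 72.3
scene blue 1116 px [340.3 263. ] med [ 0.475 -0.32   0.011] z10-95 [0.007 0.011 0.017] rect [ 463. -313.] [172. 144.] 85.2
scene blue 16 px [314.8 261.1] med [ 0.422 -0.253  0.021] z10-95 [0.016 0.021 0.334] rect [ 421. -252.] [12. 14.] 6.2
scene blue 78 px [338.5 277.9] med [ 0.415 -0.347  0.019] z10-95 [0.016 0.019 0.026] rect [ 416. -346.] [64. 14.] 85.1
```

```bash
python3 -m creep '[{"grip":-1,"tx":0.2,"ty":-0.2,"tz":1,"spin":0},{"grip":-1,"tx":0,"ty":0,"tz":1,"spin":0},{"grip":-1,"tx":0,"ty":0,"tz":0.7,"spin":0},{"grip":-1,"tx":0,"ty":0,"tz":0.4,"spin":0},{"grip":-1,"tx":0,"ty":0,"tz":0.3,"spin":0},{"grip":-1,"tx":0,"ty":0,"tz":0,"spin":0},{"grip":-1,"tx":0,"ty":0,"tz":0,"spin":0},{"grip":-1,"tx":0,"ty":0,"tz":0,"spin":0}]'
python3 go.py 506.5 -318 2.8
```

```text
clock: 33.22
tool_pos: [0.5058, -0.3203, 0.0046]
eef_rot: [-0.255, 0.967, -0.0, 0.0]
contact_force: [-0.2, 0.3, -0.0]
opening: 0.279
finger_force: 12.0
t 33.2 pos [ 505.8 -320.3    4.6] yaw -150.5 tilt 0.0 shift [-0.18  0.17  0.18] n 0.3
q [ 0.87  1.05 -0.7   1.76  0.99  0.73  1.71] F [-0.2  0.3 -0. ] open 0.279 ff 12.0
```

```bash
python3 -m creep '[{"grip":-1,"tx":-0.15,"ty":0.15,"tz":0.1,"spin":0},{"grip":-1,"tx":0,"ty":0,"tz":0.07,"spin":0},{"grip":-1,"tx":0,"ty":0,"tz":0,"spin":0},{"grip":-1,"tx":0,"ty":0,"tz":0,"spin":0},{"grip":-0.2,"tx":0,"ty":0,"tz":0,"spin":0},{"grip":0.1,"tx":0,"ty":0,"tz":0,"spin":0},{"grip":0.1,"tx":0,"ty":0,"tz":0,"spin":0},{"grip":0.1,"tx":0,"ty":0,"tz":0,"spin":0}]'
python3 -m creep '[{"grip":0.1,"tx":0,"ty":0,"tz":0,"spin":0},{"grip":0.1,"tx":0,"ty":0,"tz":0,"spin":0},{"grip":0.1,"tx":0,"ty":0,"tz":-1.5,"spin":0},{"grip":0.1,"tx":0,"ty":0,"tz":-3,"spin":0},{"grip":0.1,"tx":0,"ty":0,"tz":-4,"spin":0},{"grip":0.1,"tx":0,"ty":0,"tz":-4,"spin":0},{"grip":0.1,"tx":0,"ty":0,"tz":0,"spin":0},{"grip":0.1,"tx":0,"ty":0,"tz":0,"spin":0}]'
python3 go.py 360 -160 150
```

```text
clock: 33.88
tool_pos: [0.5061, -0.3184, 0.0027]
eef_rot: [-0.255, 0.967, -0.0, 0.0]
contact_force: [-0.2, -0.9, 0.2]
opening: 0.542
finger_force: 0.0
clock: 34.55
tool_pos: [0.5079, -0.3187, 0.1311]
eef_rot: [-0.255, 0.967, -0.002, 0.002]
contact_force: [0.2, 0.4, -0.6]
opening: 0.55
finger_force: 0.0
t 34.5 pos [ 507.9 -318.7  131.1] yaw -150.5 tilt 0.3 shift [ 5.04 21.09 -2.01] n 21.8
q [ 0.93  0.88 -0.83  1.71  0.8   0.92  1.85] F [ 0.2  0.4 -0.6] open 0.55 ff 0.0
```

```bash
python3 -m creep '[{"grip":0.1,"tx":0,"ty":2.5,"tz":-1.5,"spin":0},{"grip":0.1,"tx":0,"ty":3.5,"tz":-1,"spin":0},{"grip":0.1,"tx":0,"ty":3.5,"tz":0,"spin":0},{"grip":0.1,"tx":0,"ty":3.5,"tz":0,"spin":0},{"grip":0.1,"tx":0,"ty":3.5,"tz":0,"spin":0},{"grip":0.1,"tx":0,"ty":2.5,"tz":0,"spin":0},{"grip":0.1,"tx":0,"ty":0,"tz":0,"spin":0},{"grip":0.1,"tx":0,"ty":0,"tz":0,"spin":0}]'
python3 - <<'E'
from m import *
p,d=snap('top');q,_=snap('scene')
blobs('top',p,d,(.35,.65,-.42,.4),10)
cv2.imwrite('pics/f.png',np.vstack([cv2.resize(p[130:270,150:420],(700,363),interpolation=cv2.INTER_CUBIC),cv2.resize(q[170:290,160:420],(500,230),interpolation=cv2.INTER_CUBIC)[:, :].copy() if 0 else cv2.copyMakeBorder(cv2.resize(q[180:290,160:420],(520,220),interpolation=cv2.INTER_CUBIC),0,0,0,180,cv2.BORDER_CONSTANT)])[...,::-1])
E
```

```text
clock: 35.22
tool_pos: [0.4113, -0.1523, 0.1524]
eef_rot: [-0.256, 0.967, 0.0, -0.001]
contact_force: [0.0, -0.3, 0.7]
opening: 0.549
finger_force: 0.0
top blue 1134 px [374.  222.6] med [ 0.487 -0.328  0.01 ] z10-95 [0.006 0.01  0.016] rect [ 464. -314.] [170. 137.] 85.1
top blue 22 px [388.7 244.3] med [ 0.418 -0.363  0.019] z10-95 [0.015 0.019 0.024] rect [ 417. -362.] [22. 10.] 89.3
top red 1244 px [188.6 231.5] med [0.464 0.279 0.01 ] z10-95 [0.006 0.01  0.014] rect [448. 279.] [169. 138.] 83.0
top red 28 px [188.3 224.1] med [0.491 0.273 0.054] z10-95 [0.05  0.054 0.057] rect [491. 273.] [19. 12.] 89.3
top red 14 px [169.1 248.9] med [0.412 0.338 0.019] z10-95 [0.017 0.019 0.022] rect [412. 338.] [13.  6.] 89.3
top red 58 px [197.9 251.9] med [0.401 0.246 0.02 ] z10-95 [0.017 0.02  0.025] rect [402. 246.] [58.  9.] 83.6
top red 14 px [194.5 259.6] med [0.375 0.259 0.01 ] z10-95 [0.006 0.01  0.013] rect [376. 259.] [42.  3.] 82.2
```

View pics/f.png

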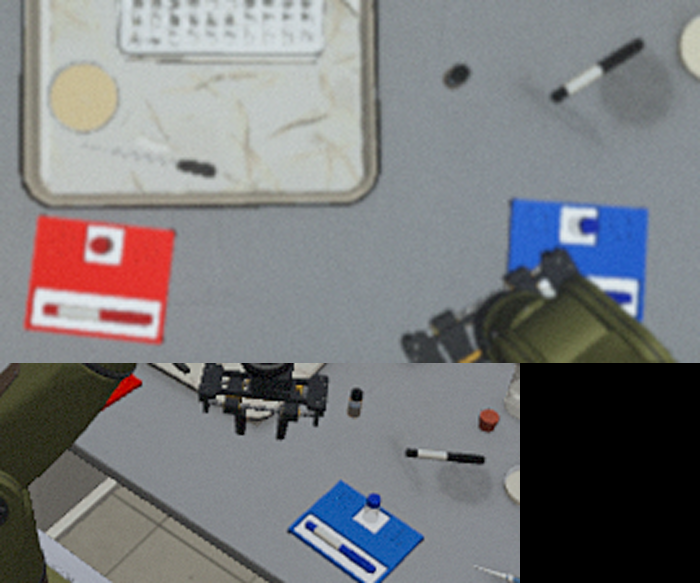

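The picture shows both kits complete, vials upright and markers flat in their pockets. The amber vial at (457,75) and the black marker at (597,70) have not moved, and the gripper is clear. Handing in.

```bash
python3 -c "
from plant import workorder
print(workorder.finish_job())"
```

```text
the job is handed in; nothing more can be done
None
```

Both kits are made up and handed in at about 35 s: each tray holds its own vial, upright, and its own marker, flat, with the amber vial and black marker left where they were; my first grasp of the red marker closed above it without moving it, and I redid it lower.

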